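# Hang the glaze test tiles from the case on the rail

## Task

Put the cork sanding block that lies on the blue tile case into the grey tray, swing the red-knobbed latch clear of the lid and open the lid fully. Then take the S-hooks off the rail one at a time, pass the lower end of each through the hole of a glaze tile, lift the tile out of its slot with it and hang it by its hook on the rail, until every tile in the case hangs there; leave spare hooks on the rail. Finally shut the lid and swing the latch back over it; never touch a tile with the fingers or drop one, and do not disturb the jar, the bowl or the mug.

Things in the scene. Friction and masses are not known exactly. Their poses are not given: they have to be found in the camera images.
- block_mid (a point): Centre of the loose cork sanding block, 36 (own x) x 60 (own y) x 34 mm (own z), 90 g, lying on the lid at the start.
- tray: Fixed grey open tool tray, outside 130 (own x) x 190 (own y) mm, walls 22 mm high and 5 mm thick, floor 5 mm; origin at the centre of its underside on the bench.
- case: Fixed blue tile case, outside 150 (own x) x 230 (own y) x 88 mm high without lid, walls 6 mm, floor 6 mm; origin at the centre of its underside; its front, with the latch, faces own -x, the lid's hinge is along its back (+x) upper edge.
- latch (a joint): Angle of the latch, a flat steel bar turning about a vertical pivot at the front of the case and lying over the lid's front edge: 0 to 0.2 shut (bar points to case +x), grows clockwise seen from above to its stop at 1.8; from 1.37 on the bar is clear of the lid. Light friction (1 N at the knob); stays where left. While over the lid it blocks it, and a lid not fully shut blocks the latch.
- latch_pivot (a point): Pivot of the latch on its vertical axis, at the underside of its 6 mm thick bar, 2 mm above the level of the shut lid's top.
- latch_knob (a point): Grip point on the latch's upright red knob: cylinder 14 mm across, 36 mm tall on the bar; the point is 22 mm above the bar's top and 56 mm from the pivot axis. Axes turn with the latch; x points from pivot to knob.
- lid (a joint): Angle of the 8 mm thick blue lid: 0 shut, grows as its front edge rises, stop at 1.8. Light hinge: left past 1.1 rad it stays, left lower it falls shut (about 1 N at the handle moves it).
- lid_hinge (a point): Middle of the lid's hinge axis (along case y), at the lid's underside. Axes turn with the lid.
- lid_handle (a point): Grip point on the lid's black upright tab handle: 12 (lid x) x 16 (lid y) mm, 36 mm tall; the point is 24 mm above the lid's top. In lid axes from the hinge point it is at (-130, 50, 32) mm. Pinched along its 16 mm width it can turn between the fingers while the lid swings.
- rail_mid (a point): Middle of the axis of the fixed hanging rail: horizontal steel bar 8 mm thick, 310 mm long along own y, 200 mm above the bench on two end posts; own x is square to it. The three hooks hang about 80 mm apart.
- hook1_grip (a point): S-hook 1 of 5 mm wire with orange grip sleeve (12 own x, 10 own y, 42 own z mm), hung on the rail; 45 g. Point: on the sleeve, 15 mm below its top. Own z up the straight shank, x towards the upper loop's side. Next lines are (x, z) in mm, wire axis, for all hooks. Upper loop, open downward: from (0, 12) to (8, 26), then an arc of radius 12 about (20, 28) to its free end (32, 26).
- hook2_grip (a point): S-hook 2, same as hook 1. Lower end: shank straight down to (0, -42), then an arc of radius 9 about (-9, -42), lowest at (-9, -51), then a straight tip from (-16, -48) to (-24, -38): open upward on the -x side.
- hook3_grip (a point): S-hook 3, same as hook 1. Hanging empty, hooks lean about 0.5 rad (z up and to the rail's -x side, lower end to +x, away from the robot), with a tile about 0.4 rad. A gripper coming from above that leans like the shank or 5 to 10 degrees more and closes along own y clears the rail; more upright fingers would strike it.
- tile1_hole (a point): Glaze test tile 1 (may be absent): flat white ceramic plate, blue glaze on its lower part, 6 mm thick (own x), 50 wide (own y), 72 tall (own z), 50 g. Point: centre of its round 16 mm through hole (axis own x), 14 mm below the top edge. It starts upright and loose in one of the case's three wooden slots (26 mm deep, 2 mm play; 65 mm apart along case y, 12 mm to case -x of its middle).
- tile2_hole (a point): Glaze test tile 2 (may be absent): as tile 1, but with green glaze.
- tile3_hole (a point): Glaze test tile 3 (may be absent): as tile 1, but with terracotta glaze.
- jar: Amber glaze jar with white lid, 60 mm wide, 85 mm high, standing behind; origin at the centre of its underside. Not to be disturbed.
- bowl: White bowl, 100 mm wide, 50 mm high; origin at the centre of its underside. Not to be disturbed.
- mug: Blue mug, 76 mm wide, 80 mm high, handle to own +y; origin at the centre of its underside. Not to be disturbed.
There are look-alikes about, which are no part of the job. Leave any yellow look-alike of the part that bears hook3_grip alone. Of the things that look like the part that bears block_mid, the smaller one is meant.

How it is judged:
By the outcome, as a careful person would: the job done as asked, in the order asked, and still so for the second after the job is handed in, with the robot touching nothing.
Of tile1, tile2, tile3 only 2 to 3 are there at a start; the rules pass over those that are not, and their reading is None.
At some moment in a run one of block may be knocked a few centimetres aside while the robot is not near it.
It also fails if it takes over 210 s, if anything falls off the work surface, if the arm or the gripper's body presses on something with over 40 N, if the wrist force passes 120 N, or if a joint passes its speed limit or range.

## Robot

A 7-joint arm with a two-finger parallel gripper is mounted at the origin on the work surface. World frame = base frame: x ahead of the robot, y to its left, z up, the work surface at z = 0. Lengths are in m, angles in rad, forces in N, time in s.
With the tool pointing down it reaches from about 0.425 to 0.925 m from the base axis. Payload 6.8 kg.
Tool frame: the origin (TCP) lies midway between the tips of the shut fingers; the grasp point (between the pads) lies 19 mm behind it (grip_depth is the distance from the TCP to the grasp point, in m); z points along the fingers, y is the line along which they close (so a half turn about z gives the same grasp; the last joint's range is limited). The gripper opens to 88 mm and grips with 3 to 60 N. Pads are 20 mm wide; open, the fingers measure 115 mm over their backs; the gripper's body (75 mm by 178 mm) begins 61 mm behind the grasp point.
Start: joints at [-1.218, 0.477, 0.022, 1.555, -0.011, 1.109, -0.083], TCP at [0.3, 0.605, 0.223] pointing down, gripper open.
Joint ranges: [-2.96, 2.96], [-0.34, 2.1], [-1.41, 1.46], [0.24, 2.44], [-1.37, 4.51], [0.17, 1.92], [-2.96, 2.96]. Speed limits (rad/s): [2.39, 2.39, 3.14, 3.14, 3.14, 3.14, 3.14].

## Interface

Orientations are given as a unit quaternion [x, y, z, w].
In Python, from station import * gives the robot as it stands.
- The arm moves only by the tool send_rows, never from a script. Its argument "moves" is a list of rows, each a list of 5 numbers: the shift along the world's x, y, z in m, then the turn about the world's z in rad, then the closure, from 0 (fully open) to 1 (shut). A call has 1 to 12 rows; each row shifts and turns the commanded pose from where the row before left it; what a row does not reach is not made up. A row lasts 1/10 s, in which the tool goes at most 50 mm and 8.59 degrees, less where a joint would pass 70% of its speed; a pose out of reach is approached as far as the arm can. A call is refused whole if a number of a shift passes 0.05 or a number of a turn 0.15, either way. A call with a gripper value outside its range is refused whole. The fingers move at their own pace and stop on an object; the grip force is fixed at half the most. Time passes only in rows, so rows that do not move let the fingers close. It gives the time, the measured TCP pose, the force, the opening and the grip force at its end, in the units of the state.
- get_state(): the state, without advancing time (a new reading comes with each control period).
- get_image(name): name is "scene" or "top" or "wrist"; returns a dict with "color" (480x640x3 uint8, red, green, blue), "depth" (480x640 float32, m along the optical axis (not along the pixel's ray), 0 where there is no reading), "fx", "fy", "cx", "cy" (pixels), "T" (4x4, takes a point from camera to world coordinates). Camera axes: x right, y up, looking along -z (the intrinsics and any distortion apply to the point x, -y, -z); pixel columns grow to the right and rows downward; lengths in m; the calibration is good to about 2 mm. A picture is of the moment at which its call begins.
- job_done(): hands the job in; it is judged then, once.
Trained networks look in the newest picture that a camera, given by its name, has taken for a name from the list of things; names that differ only in an ending like _2 or _b are one class to them, and where a whole thing is asked for, a point or a joint stands for the part that bears it (a point fixed in the world has none). Each returns a list of dicts, best first, with "p" (0 to 1); they miss things now and then, are a little off and sometimes report something else, mostly with a low value. They report only what shows in the picture. A call takes as long as a camera call. They do not tell look-alikes from the thing itself.
- regions_of(camera, label): "region" (480x640 bool, what is visible of it) and "centre" ([row, column] in pixels, amid what is visible of it).
The state is a dict: "time": time; "qpos": joint angles; "joint_velocities": joint speeds; "tau": joint torques, N m; "tool_pos": TCP position; "tool_rot": TCP orientation; "force": force on the tool from outside, world axes, zero at the start; "moment": the same for the moment, N m; "width": finger opening in m; "grip_force": force on a finger pad.
Only numpy, scipy, OpenCV 4.12 (cv2) and the standard library are available. Lean on these libraries where they do the work, as an engineer would, in place of code of your own. Each camera call takes 0.05 s, during which the arm holds its last target. There are 200 camera calls.

## Working session

There is one attempt and no reset: what is moved stays moved. The work goes in short steps, Python scripts to look and compute and a tool call to move; the robot and the scene stay as the last step left them, time stands still between calls to the robot, and variables do not carry over. Pictures are saved under pics/ and viewed, at most 14 in all, crops included, and the job is handed in when it is done.

Besides the shell and the picture viewer there is one more tool, called after "Request:" as a command line: name --pt "numbers of a row" for each row, then --argument value for the rest. send_rows: Moves the arm, as the interface text tells. Its arguments: {"type":"object","properties":{"moves":{"type":"array"}},"required":["moves"]}

```bash
mkdir -p pics; cat > h.py <<'E'
from station import *
import numpy as np, cv2
from scipy.spatial.transform import Rotation as R
def pts(im):
    d=im["depth"]; v,u=np.mgrid[:480,:640]
    P=np.stack([(u-im["cx"])/im["fx"]*d,-(v-im["cy"])/im["fy"]*d,-d],-1)
    return P@im["T"][:3,:3].T+im["T"][:3,3]
def save(n,img,crop=None,s=1):
    if crop: r0,r1,c0,c1=crop; img=img[r0:r1,c0:c1]
    img=cv2.resize(img,None,fx=s,fy=s,interpolation=cv2.INTER_CUBIC) if s!=1 else img
    cv2.imwrite("pics/"+n,img[:,:,::-1])
def st():
    s=get_state(); r=R.from_quat(s["tool_rot"]).as_matrix()
    print("t",round(s["time"],2),"pos",np.round(s["tool_pos"],4),"y-axis",np.round(r[:,1],3),"z",np.round(r[:,2],3),"F",np.round(s["force"],1),"w",round(s["width"],4),"g",np.round(s["grip_force"],1)); return s
E
python3 - <<'E'
from h import *
st()
for n in("scene","top"):
    im=get_image(n); save(n+"0.png",im["color"]); np.savez(n+"0.npz",**im); print(n,np.round(im["T"],3).tolist(),im["fx"])
    P=pts(im)
    for l in ["block_mid","tray","case","latch","latch_knob","lid_handle","rail_mid","hook1_grip","jar","bowl","mug"]:
        for r in regions_of(n,l)[:5]:
            if r["p"]<.2: continue
            q=P[r["region"]]; q=q[np.isfinite(q).all(1)]
            print(n,l,round(r["p"],2),np.round(r["centre"]),r["region"].sum(),"med",np.round(np.median(q,0),3),"min",np.round(np.percentile(q,2,0),3),"max",np.round(np.percentile(q,98,0),3))
E
```

```text
t 0.0 pos [0.2999 0.6041 0.2217] y-axis [ 0.445  0.896 -0.002] z [-0.001 -0.002 -1.   ] F [-0.9 -0.2 -0.1] w 0.0876 g 0.0
scene [[-0.835, -0.377, 0.401, 1.075], [0.55, -0.58, 0.601, 0.673], [0.006, 0.723, 0.691, 0.931], [0.0, 0.0, 0.0, 1.0]] 500.2987890597274
scene block_mid 0.92 [229. 305.] 461 med [ 0.623 -0.078  0.128] min [ 0.584 -0.12   0.096] max [ 0.64  -0.056  0.133]
scene block_mid 0.71 [301. 394.] 633 med [0.52  0.161 0.043] min [0.478 0.111 0.007] max [0.549 0.191 0.048]
scene tray 0.79 [187. 289.] 1968 med [ 0.478 -0.378  0.006] min [ 0.413 -0.469 -0.   ] max [ 0.557 -0.28   0.024]
scene tray 0.25 [239. 319.] 3670 med [ 0.601 -0.052  0.096] min [ 0.52 -0.19  0.09] max [0.677 0.036 0.118]
scene case 0.6 [253. 312.] 6338 med [ 0.62  -0.038  0.094] min [ 0.513 -0.186  0.005] max [0.684 0.042 0.114]
scene latch 0.61 [210. 314.] 194 med [ 0.546 -0.137  0.105] min [ 0.505 -0.159  0.095] max [ 0.573 -0.131  0.14 ]
scene latch 0.2 [276. 254.] 1198 med [ 0.761 -0.095  0.029] min [ 0.72  -0.124  0.002] max [ 0.812 -0.029  0.052]
scene latch_knob 0.73 [208. 312.] 176 med [ 0.558 -0.
[... 1955 characters left out ...]
 0.501 -0.15   0.095] max [ 0.569 -0.133  0.146]
top lid_handle 0.82 [247. 342.] 5533 med [ 0.59  -0.073  0.098] min [ 0.517 -0.193  0.091] max [0.673 0.031 0.105]
top rail_mid 0.72 [240. 167.] 1767 med [0.58  0.312 0.014] min [0.494 0.127 0.004] max [0.689 0.46  0.208]
top hook1_grip 0.45 [222. 218.] 59 med [0.626 0.216 0.181] min [0.619 0.21  0.116] max [0.64  0.223 0.212]
top jar 0.77 [184. 274.] 620 med [0.753 0.086 0.083] min [0.734 0.059 0.002] max [0.786 0.115 0.092]
top bowl 0.81 [185. 341.] 1139 med [ 0.774 -0.08   0.023] min [ 0.721 -0.122  0.003] max [ 0.809 -0.033  0.055]
top mug 0.9 [209. 450.] 1113 med [ 0.71  -0.348  0.036] min [ 0.664 -0.382  0.001] max [ 0.736 -0.288  0.084]
```

View pics/top0.png

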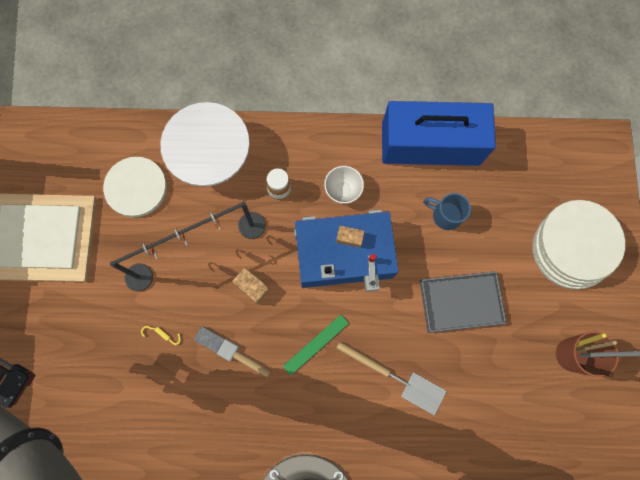

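View pics/scene0.png

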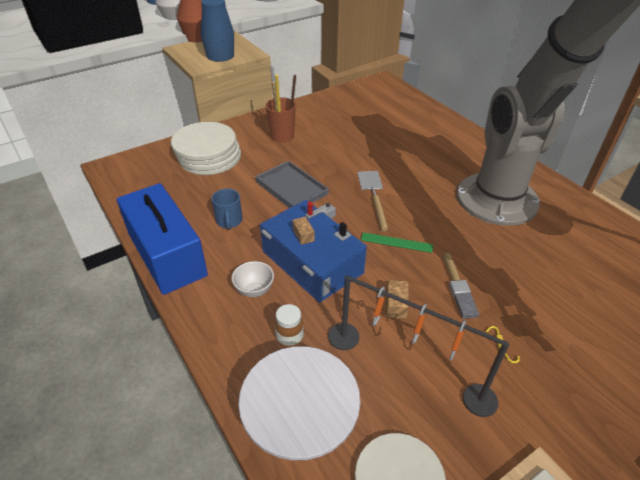

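```bash
cat >> h.py <<'E'
def rect(q):
    c,(w,h),a=cv2.minAreaRect((q[:,:2]*1000).astype(np.float32)); b=cv2.boxPoints((c,(w,h),a))
    e=max([(np.linalg.norm(b[i+1]-b[i]),*(b[i+1]-b[i])) for i in range(2)]); return np.round(c,1),np.round(sorted((w,h)),1),"long ax deg",round(np.degrees(np.arctan2(e[2],e[1]))%180,1)
E
python3 - <<'E'
from h import *
for n in("top","scene"):
    im=dict(np.load(n+"0.npz")); P=pts(im); c=im["color"].astype(int); z=P[...,2]; x,y=P[...,0],P[...,1]
    def box(x0,x1,y0,y1,z0,z1): return (x>x0)&(x<x1)&(y>y0)&(y<y1)&(z>z0)&(z<z1)
    hsv=cv2.cvtColor(im["color"],cv2.COLOR_RGB2HSV)
    blue=(hsv[...,0]>100)&(hsv[...,0]<130)&(hsv[...,1]>120)
    print(n,"lid",rect(P[box(.48,.72,-.22,.06,.086,.103)&blue]),np.median(z[box(.48,.72,-.22,.06,.086,.103)&blue]))
    print("block",rect(P[box(.57,.66,-.14,-.04,.12,.145)]),np.median(z[box(.57,.66,-.14,-.04,.122,.145)]))
    print("bigblock",rect(P[box(.46,.56,.09,.2,.035,.06)]))
    t=box(.38,.6,-.5,-.25,.012,.035); print("tray",rect(P[t]))
    red=((hsv[...,0]<8)|(hsv[...,0]>172))&(hsv[...,1]>150)&box(.48,.62,-.2,-.08,.1,.16)
    print("red",red.sum(),np.round(P[red].mean(0),4),"top",np.round(P[red&(z>.135)].mean(0),4))
    g=(hsv[...,1]<60)&box(.48,.6,-.19,-.1,.098,.12); print("latchbar",rect(P[g]))
    hd=(hsv[...,2]<70)&box(.5,.6,-.12,.03,.11,.15); print("handle",hd.sum(),np.round(P[hd].mean(0),4),"top",np.round(P[hd&(z>.125)].mean(0),4))
    og=(hsv[...,0]<18)&(hsv[...,1]>150)&box(.5,.75,.1,.5,.12,.2)
    k,lab=cv2.connectedComponents(og.astype(np.uint8))
    for i in range(1,k):
        m=lab==i
        if m.sum()>8: print("sleeve",m.sum(),np.round(P[m].mean(0),4),np.round(P[m].min(0),3),np.round(P[m].max(0),3))
    ra=box(.5,.75,.12,.5,.19,.22)&(hsv[...,2]<110); q=P[ra]; print("rail",rect(q),np.round(q.mean(0),4), np.round(q[q[:,1].argmin()],3),np.round(q[q[:,1].argmax()],3))
im=dict(np.load("top0.npz"));s=dict(np.load("scene0.npz"))
a=cv2.resize(im["color"][180:320,210:410],(800,560),interpolation=cv2.INTER_CUBIC);cv2.imwrite("pics/c1.png",a[:,:,::-1])
E
```

```text
top lid (array([595.3, -81.6]), array([150. , 229.2]), 'long ax deg', np.float32(97.3)) 0.0978432039115622
block (array([615.4, -88.9]), array([37.7, 59.7]), 'long ax deg', np.float32(78.7)) 0.1317335747505699
bigblock (array([506.5, 147. ]), array([48.3, 81.2]), 'long ax deg', np.float32(51.5))
tray (array([ 481.3, -375.2]), array([130.2, 193.7]), 'long ax deg', np.float32(97.7))
red 35 [ 0.5619 -0.1389  0.1386] top [ 0.5628 -0.1398  0.1423]
latchbar (array([ 547.1, -133.2]), array([ 33.6, 108.7]), 'long ax deg', np.float32(15.3))
handle 35 [ 0.5323 -0.0383  0.1307] top [ 0.533  -0.0383  0.1336]
sleeve 18 [0.6262 0.2141 0.1692] [0.616 0.209 0.154] [0.64  0.22  0.179]
sleeve 25 [0.5924 0.2923 0.1646] [0.579 0.287 0.146] [0.604 0.301 0.18 ]
sleeve 32 [0.5568 0.3589 0.1656] [0.544 0.353 0.144] [0.57  0.369 0.18 ]
rail (array([591.3, 291.2]), array([ 23.3, 319.7]), 'long ax deg', np.float32(115.7)) [0.5921 0.2935 0.2042] [0.663 0.149 0.193] [0.526 0.436 0.201]
scene lid (array([598.2, -78.6]), array([151.6, 231.3]), 'long ax deg', np.float32(97.8)) 0.09602752126511538
block (array([ 610
[... 153 characters left out ...]
deg', np.float32(51.5))
tray (array([ 483.3, -373.9]), array([135. , 196.4]), 'long ax deg', np.float32(97.3))
red 52 [ 0.5668 -0.1354  0.1269] top [ 0.5656 -0.1369  0.1389]
latchbar (array([ 536.7, -139.5]), array([25.9, 80.2]), 'long ax deg', np.float32(174.1))
handle 58 [ 0.5389 -0.0345  0.1233] top [ 0.5385 -0.0345  0.1304]
sleeve 114 [0.6349 0.2217 0.1585] [0.616 0.214 0.14 ] [0.647 0.229 0.179]
sleeve 113 [0.5967 0.2973 0.1586] [0.584 0.289 0.14 ] [0.608 0.304 0.179]
sleeve 115 [0.5634 0.3642 0.1585] [0.548 0.355 0.141] [0.574 0.371 0.178]
rail (array([598. , 293.8]), array([ 18.3, 322.5]), 'long ax deg', np.float32(117.2)) [0.5924 0.3023 0.2019] [0.667 0.148 0.197] [0.527 0.437 0.202]
```

View pics/c1.png

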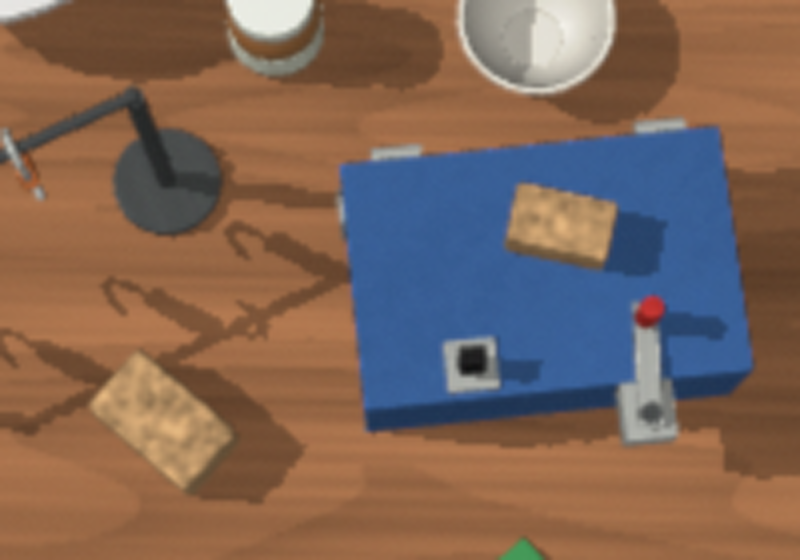

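Request:
send_rows --pt "0 0 0.03 0 0" --pt "0.0158 -0.0346 0.03 -0.109 0" --pt "0.0158 -0.0346 0 -0.109 0" --pt "0.0158 -0.0346 0 -0.109 0" --pt "0.0158 -0.0346 0 -0.109 0" --pt "0.0158 -0.0346 0 -0.109 0" --pt "0.0158 -0.0346 0 -0.109 0" --pt "0.0158 -0.0346 0 -0.109 0" --pt "0.0158 -0.0346 0 -0.109 0" --pt "0.0158 -0.0346 0 -0.109 0" --pt "0.0158 -0.0346 0 -0.109 0"

```text
time: 2.3
tool_pos: [0.4586, 0.2572, 0.2829]
tool_rot: [0.702, 0.713, 0.0, -0.0]
force: [0.8, -0.5, -0.6]
width: 0.0878
grip_force: 0.0
```

Request:
send_rows --pt "0.0158 -0.0346 0 -0.109 0" --pt "0.0158 -0.0346 0 -0.109 0" --pt "0.0158 -0.0346 0 0 0" --pt "0.0158 -0.0346 0 0 0" --pt "0.0158 -0.0346 0 0 0" --pt "0.0158 -0.0346 0 0 0" --pt "0.0158 -0.0346 0 0 0" --pt "0.0158 -0.0346 0 0 0" --pt "0.0158 -0.0346 0 0 0" --pt "0.0158 -0.0346 0 0 0" --pt "0 0 0 0 0"

```text
time: 3.4
tool_pos: [0.6167, -0.0937, 0.2829]
tool_rot: [0.776, 0.631, -0.001, 0.002]
force: [0.6, 0.1, -0.2]
width: 0.0878
grip_force: 0.0
```

```bash
cat > look.py <<'E'
from h import *
import sys
n,c=sys.argv[1],sys.argv[2]
s=st(); im=get_image(c); save(n+".png",im["color"]); np.savez(n+".npz",**im); print(np.round(im["T"],3).tolist())
E
python3 look.py w1 wrist; python3 - <<'E'
from h import *
im=dict(np.load("w1.npz")); P=pts(im); h=cv2.cvtColor(im["color"],cv2.COLOR_RGB2HSV); x,y,z=P[...,0],P[...,1],P[...,2]
m=(z>.12)&(z<.14)&(h[...,0]<25)&(h[...,1]>60)&(x>.56)&(x<.67)&(y>-.15)&(y<-.04)
print(m.sum(), rect(P[m]), np.median(z[m]))
im=get_image("top"); P=pts(im); x,y,z=P[...,0],P[...,1],P[...,2]
E
```

```text
t 3.4 pos [ 0.6167 -0.0937  0.2829] y-axis [ 0.979 -0.204  0.002] z [ 0.001 -0.004 -1.   ] F [ 0.6  0.1 -0.2] w 0.0878 g 0.0
[[0.979, 0.196, 0.055, 0.632], [-0.204, 0.942, 0.267, -0.021], [0.001, -0.273, 0.962, 0.445], [0.0, 0.0, 0.0, 1.0]]
3157 (array([ 605.7, -107.5]), array([ 50. , 108.7]), 'long ax deg', np.float32(59.3)) 0.13026032436895618
```

View pics/w1.png

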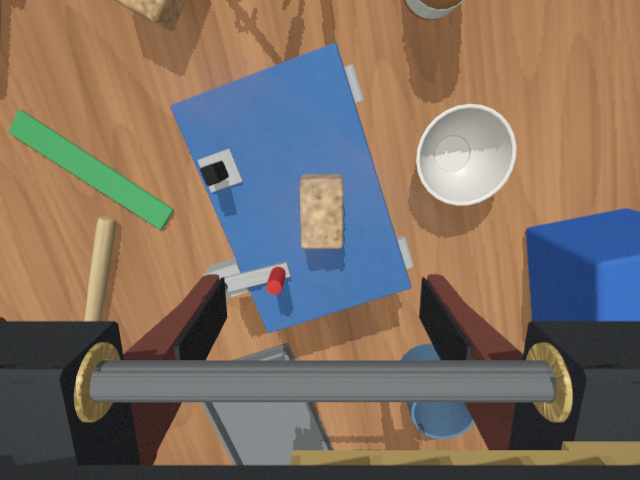

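```bash
cat >> h.py <<'E'
def comp(m,px):
    k,l=cv2.connectedComponents(m.astype(np.uint8)); return l==l[px]
E
python3 - <<'E'
from h import *
im=dict(np.load("w1.npz")); P=pts(im); h=cv2.cvtColor(im["color"],cv2.COLOR_RGB2HSV); x,y,z=P[...,0],P[...,1],P[...,2]
m=comp((z>.122)&(z<.14),(215,322)); print("block",rect(P[m]),np.median(z[m]))
red=((h[...,0]<8)|(h[...,0]>172))&(h[...,1]>150)&(z>.13)&(z<.16); r=comp(red,(285,275)); print("knob",r.sum(),np.round(P[r].mean(0),4),np.round(P[r&(z>.137)].mean(0),4),z[r].max())
b=(h[...,2]<60)&(z>.11)&(z<.15); b=comp(b,(173,213)); print("handle",b.sum(),np.round(P[b].mean(0),4),np.round(P[b&(z>.128)].mean(0),4),z[b].max())
bl=(h[...,0]>100)&(h[...,0]<130)&(h[...,1]>120)&(z>.086)&(z<.104)&(x<.72)&(y>-.22)&(y<.06); print("lid",rect(P[bl]),np.median(z[bl]))
g=(h[...,1]<60)&(z>.099)&(z<.112)&(x>.48)&(x<.6)&(y<-.1)&(y>-.2); print("bar",rect(P[g]),np.round(P[g].mean(0),4))
print("pivot px",np.round(P[270,225],4),np.round(P[278,240],4),np.round(P[270,285],4))
E
```

```text
block (array([616. , -89.1]), array([35.5, 60.2]), 'long ax deg', np.float32(78.9)) 0.13021574157220872
knob 237 [ 0.5657 -0.1385  0.1388] [ 0.5652 -0.1392  0.1401] 0.14189067819174783
handle 379 [ 0.538  -0.0387  0.1283] [ 0.5366 -0.0389  0.1321] 0.13482180602004323
lid (array([596.4, -81.5]), array([148.9, 228.7]), 'long ax deg', np.float32(97.4)) 0.09637975628424517
bar (array([ 540.4, -137.6]), array([29.6, 67.5]), 'long ax deg', np.float32(10.6)) [ 0.5387 -0.1402  0.104 ]
pivot px [ 0.5143 -0.1305  0.0971] [ 0.5284 -0.1387  0.1047] [ 0.5714 -0.1396  0.1046]
```

Request:
send_rows --pt "0 0.0045 -0.045 0 0" --pt "0 0 -0.045 0 0" --pt "0 0 -0.045 0 0" --pt "0 0 -0.03 0 0" --pt "0 0 -0.013 0 0" --pt "0 0 0 0 1" --pt "0 0 0 0 1" --pt "0 0 0 0 1" --pt "0 0 0 0 1" --pt "0 0 0 0 1" --pt "0 0 0 0 1"

```text
time: 4.6
tool_pos: [0.6164, -0.0829, 0.1052]
tool_rot: [0.774, 0.634, 0.0, 0.0]
force: [0.3, 0.0, 0.7]
width: 0.0431
grip_force: 0.0
```

Request:
send_rows --pt "0 0 0 0 1" --pt "0 0 0 0 1" --pt "0 0 0 0 1"

```text
time: 4.9
tool_pos: [0.6165, -0.083, 0.105]
tool_rot: [0.774, 0.634, 0.0, 0.0]
force: [-0.1, 0.1, 3.3]
width: 0.0358
grip_force: 30.0
```

Request:
send_rows --pt "0 0 0.04 0 1" --pt "0 0 0.04 0 1" --pt "0 0 0.02 0 1" --pt "0 0 0 0 1"

```text
time: 5.3
tool_pos: [0.6177, -0.0833, 0.2075]
tool_rot: [0.774, 0.634, 0.002, 0.002]
force: [0.7, 0.5, -0.9]
width: 0.0355
grip_force: 30.0
```

Request:
send_rows --pt "-0.0113 -0.0243 0 -0.103 1" --pt "-0.0113 -0.0243 0 -0.103 1" --pt "-0.0113 -0.0243 0 -0.103 1" --pt "-0.0113 -0.0243 0 -0.103 1" --pt "-0.0113 -0.0243 0 -0.103 1" --pt "-0.0113 -0.0243 0 -0.103 1" --pt "-0.0113 -0.0243 0 -0.103 1" --pt "-0.0113 -0.0243 0 -0.103 1" --pt "-0.0113 -0.0243 0 -0.103 1" --pt "-0.0113 -0.0243 0 -0.103 1" --pt "-0.0113 -0.0243 0 -0.103 1" --pt "-0.0113 -0.0243 0 -0.103 1"

```text
time: 6.5
tool_pos: [0.4792, -0.3746, 0.2027]
tool_rot: [0.998, 0.066, -0.001, -0.001]
force: [1.1, -0.7, -0.9]
width: 0.0357
grip_force: 30.0
```

Request:
send_rows --pt "0 0 -0.04 0 1" --pt "0 0 -0.04 0 1" --pt "0 0 -0.04 0 1" --pt "0 0 -0.035 0 1" --pt "0 0 -0.015 0 1" --pt "0 0 0 0 1"

```text
time: 7.1
tool_pos: [0.4786, -0.3732, 0.0319]
tool_rot: [0.998, 0.068, -0.002, -0.001]
force: [0.9, 0.1, -1.9]
width: 0.0359
grip_force: 30.0
```

Request:
send_rows --pt "0 0 -0.012 0 1" --pt "0 0 -0.004 0 1" --pt "0 0 0 0 1"

```text
time: 7.4
tool_pos: [0.4809, -0.3746, 0.019]
tool_rot: [0.998, 0.068, 0.0, 0.0]
force: [0.0, 1.1, -1.0]
width: 0.0358
grip_force: 30.0
```

Request:
send_rows --pt "0 0 -0.003 0 1" --pt "0 0 0 0 0.5" --pt "0 0 0 0 0" --pt "0 0 0 0 0" --pt "0 0 0 0 0" --pt "0 0 0.02 0 0" --pt "0 0 0.045 0 0" --pt "0 0 0.045 0 0" --pt "0 0 0.045 0 0" --pt "0 0 0.045 0 0"

```text
time: 8.4
tool_pos: [0.4802, -0.3744, 0.2175]
tool_rot: [0.998, 0.068, -0.0, -0.0]
force: [1.7, -0.4, -0.0]
width: 0.0876
grip_force: 0.0
```

Request:
send_rows --pt "0.0106 0.0295 0 0 0" --pt "0.0106 0.0295 0 0 0" --pt "0.0106 0.0295 0 0 0" --pt "0.0106 0.0295 0 0 0" --pt "0.0106 0.0295 0 0 0" --pt "0.0106 0.0295 0 0 0" --pt "0.0106 0.0295 0 0 0" --pt "0.0106 0.0295 0 0 0" --pt "0 0 0 0 0"

```text
time: 9.3
tool_pos: [0.5672, -0.1331, 0.2151]
tool_rot: [0.997, 0.072, -0.0, -0.001]
force: [0.3, 0.3, -0.6]
width: 0.0878
grip_force: 0.0
```

```bash
python3 - <<'E'
from h import *
st(); im=get_image("top"); P=pts(im); z=P[...,2];x,y=P[...,0],P[...,1]
m=(x>.42)&(x<.55)&(y>-.46)&(y<-.29)&(z>.03)&(z<.06); print("block in tray",rect(P[m]),np.median(z[m]))
E
```

```text
t 9.3 pos [ 0.5672 -0.1331  0.2151] y-axis [ 0.144 -0.99  -0.002] z [-0.     0.002 -1.   ] F [ 0.3  0.3 -0.6] w 0.0878 g 0.0
block in tray (array([ 494.4, -381.2]), array([ 98.9, 163.8]), 'long ax deg', np.float32(98.0)) 0.03996256729089254
```

Request:
send_rows --pt "-0.001 -0.005 -0.04 0 0" --pt "0 0 -0.04 0 0" --pt "0 0 -0.023 0 0" --pt "0 0 0 0 1" --pt "0 0 0 0 1" --pt "0 0 0 0 1" --pt "0 0 0 0 1" --pt "0 0 0 0 1" --pt "0 0 0 0 1" --pt "0 0 0 0 1" --pt "0 0 0 0 1" --pt "0 0 0 0 1"

```text
time: 10.55
tool_pos: [0.5643, -0.1434, 0.1126]
tool_rot: [0.998, 0.068, -0.0, -0.0]
force: [-1.2, 0.8, 0.0]
width: 0.0195
grip_force: 0.0
```

Request:
send_rows --pt "0 0 0 0 1" --pt "0 0 0 0 1"

```text
time: 10.75
tool_pos: [0.5644, -0.1433, 0.1126]
tool_rot: [0.998, 0.068, -0.0, -0.0]
force: [0.4, 1.5, 0.4]
width: 0.0132
grip_force: 30.0
```

Request:
send_rows --pt "-0.001 -0.005 0 0 1" --pt "-0.002 -0.0065 0 0 1" --pt "-0.003 -0.0065 0 0 1" --pt "-0.004 -0.006 0 0 1" --pt "-0.004 -0.0055 0 0 1" --pt "-0.005 -0.005 0 0 1" --pt "-0.005 -0.0045 0 0 1" --pt "-0.006 -0.004 0 0 1" --pt "-0.0065 -0.003 0 0 1" --pt "-0.0065 -0.002 0 0 1" --pt "-0.007 -0.0015 0 0 1" --pt "0 0 0 0 1"

```text
time: 11.95
tool_pos: [0.5143, -0.1987, 0.1132]
tool_rot: [0.998, 0.066, 0.002, 0.004]
force: [4.1, -13.0, -9.9]
width: 0.0133
grip_force: 30.0
```

Request:
send_rows --pt "0 0 0 0 0.7" --pt "0 0 0 0 0" --pt "0 0 0 0 0" --pt "0 0 0 0 0" --pt "0 0 0.03 0 0" --pt "0 0 0.045 0 0" --pt "0.0055 0.04 0.02 0 0" --pt "0.0055 0.04 0 0 0" --pt "0.0055 0.04 0 0 0" --pt "0.0055 0.04 0 0 0" --pt "0 0 0 0 0" --pt "0 0 0 0 0"

```text
time: 13.15
tool_pos: [0.5363, -0.0318, 0.2076]
tool_rot: [0.998, 0.07, -0.0, 0.0]
force: [-1.4, -1.2, -0.4]
width: 0.0879
grip_force: 0.0
```

```bash
python3 look.py t2 top; python3 - <<'E'
from h import *
im=dict(np.load("t2.npz")); P=pts(im); h=cv2.cvtColor(im["color"],cv2.COLOR_RGB2HSV); x,y,z=P[...,0],P[...,1],P[...,2]
red=((h[...,0]<8)|(h[...,0]>172))&(h[...,1]>150)&(z>.1)&(z<.16)&(x>.45)&(x<.6)&(y<-.1)&(y>-.25); print("knob",np.round(P[red].mean(0),4))
c,s=np.cos,np.sin
th=np.linspace(0,1.8,25); X=-130*c(th)+38*s(th); Z=130*s(th)+38*c(th)
print(np.round(np.c_[th[1:],np.diff(X)*.991,np.diff(X)*.131,np.diff(Z)],1).tolist())
E
```

```text
t 13.15 pos [ 0.5363 -0.0318  0.2076] y-axis [ 0.139 -0.99   0.   ] z [-0. -0. -1.] F [-1.4 -1.2 -0.4] w 0.0879 g 0.0
[[0.024, 0.974, -0.227, 0.319], [-1.0, 0.024, -0.004, 0.002], [0.001, 0.227, 0.974, 1.401], [0.0, 0.0, 0.0, 1.0]]
knob [ 0.5209 -0.1956  0.1384]
[[0.1, 3.2, 0.4, 9.6], [0.2, 3.9, 0.5, 9.4], [0.2, 4.6, 0.6, 9.0], [0.3, 5.2, 0.7, 8.7], [0.4, 5.9, 0.8, 8.3], [0.4, 6.5, 0.9, 7.8], [0.5, 7.0, 0.9, 7.3], [0.6, 7.5, 1.0, 6.7], [0.7, 8.0, 1.1, 6.1], [0.8, 8.5, 1.1, 5.5], [0.8, 8.8, 1.2, 4.9], [0.9, 9.2, 1.2, 4.2], [1.0, 9.5, 1.3, 3.5], [1.0, 9.7, 1.3, 2.7], [1.1, 9.9, 1.3, 2.0], [1.2, 10.0, 1.3, 1.3], [1.3, 10.1, 1.3, 0.5], [1.3, 10.1, 1.3, -0.3], [1.4, 10.0, 1.3, -1.0], [1.5, 9.9, 1.3, -1.8], [1.6, 9.7, 1.3, -2.5], [1.6, 9.5, 1.3, -3.3], [1.7, 9.3, 1.2, -4.0], [1.8, 8.9, 1.2, -4.7]]
```

Request:
send_rows --pt "0.0035 -0.04 0 0 1" --pt "0.0035 -0.04 0 0 1" --pt "0.0035 -0.04 0 0 1" --pt "0.0035 -0.04 0 0 1" --pt "0 0 0 0 1" --pt "0 0 0 0 1" --pt "0 0 0 0 1" --pt "0 0 0 0 1" --pt "0 0 0 0 1" --pt "0 0 -0.045 0 1" --pt "0 0 -0.04 0 1" --pt "0 0 -0.01 0 1"

```text
time: 14.4
tool_pos: [0.5482, -0.1908, 0.1092]
tool_rot: [0.998, 0.069, -0.003, -0.001]
force: [-0.3, 0.4, 0.9]
width: 0.0004
grip_force: 0.0
```

Request:
send_rows --pt "-0.004 0 0 0 1" --pt "-0.006 0 0 0 1" --pt "-0.006 0 0 0 1" --pt "-0.006 0 0 0 1" --pt "0 0 0 0 1"

```text
time: 14.9
tool_pos: [0.5279, -0.1932, 0.1137]
tool_rot: [0.998, 0.068, 0.001, -0.0]
force: [-0.1, 0.0, -0.3]
width: 0.0002
grip_force: 0.0
```

Request:
send_rows --pt "0.003 0 0.045 0 0" --pt "0 0 0.045 0 0" --pt "0.0015 0.0386 0 0 0" --pt "0.0015 0.0386 0 0 0" --pt "0.0015 0.0386 0 0 0" --pt "0.0015 0.0386 0 0 0" --pt "0 0 0 0 0" --pt "0 0 0 0 0" --pt "0 0 0 0 0"

```text
time: 15.8
tool_pos: [0.5371, -0.04, 0.2029]
tool_rot: [0.998, 0.067, 0.0, 0.0]
force: [-0.6, -0.4, -0.1]
width: 0.0689
grip_force: 0.0
```

```bash
python3 - <<'E'
from h import *
st(); im=get_image("top"); P=pts(im); h=cv2.cvtColor(im["color"],cv2.COLOR_RGB2HSV); x,y,z=P[...,0],P[...,1],P[...,2]
red=((h[...,0]<8)|(h[...,0]>172))&(h[...,1]>150)&(z>.1)&(z<.16)&(x>.45)&(x<.6)&(y<-.1)&(y>-.25); print("knob",np.round(P[red].mean(0),4))
E
```

```text
t 15.8 pos [ 0.5371 -0.04    0.2029] y-axis [ 0.135 -0.991  0.   ] z [ 0. -0. -1.] F [-0.6 -0.4 -0.1] w 0.0689 g 0.0
knob [ 0.507  -0.1973  0.1389]
```

Request:
send_rows --pt "0 0 -0.04 0 0" --pt "0 0 -0.04 0 0" --pt "0 0 -0.015 0 0" --pt "0 0 0 0 1" --pt "0 0 0 0 1" --pt "0 0 0 0 1" --pt "0 0 0 0 1" --pt "0 0 0 0 1" --pt "0 0 0 0 1" --pt "0 0 0 0 1" --pt "0 0 0 0 1" --pt "0 0 0 0 1"

```text
time: 17.05
tool_pos: [0.5373, -0.0385, 0.1076]
tool_rot: [0.998, 0.068, -0.0, 0.0]
force: [0.2, 0.4, 0.4]
width: 0.0195
grip_force: 0.0
```

Request:
send_rows --pt "0 0 0 0 1" --pt "0 0 0 0 1" --pt "0.0032 0.0004 0.0096 0 1" --pt "0.0039 0.0005 0.0094 0 1" --pt "0.0046 0.0006 0.009 0 1" --pt "0 0 0 0 1"

```text
time: 17.65
tool_pos: [0.5492, -0.0375, 0.1369]
tool_rot: [0.998, 0.068, -0.0, -0.0]
force: [-3.2, -3.2, 1.3]
width: 0.016
grip_force: 30.0
```

Lid is lifting freely; continue the arc.

Request:
send_rows --pt "0.0052 0.0007 0.0087 0 1" --pt "0.0059 0.0008 0.0083 0 1" --pt "0.0065 0.0009 0.0078 0 1" --pt "0.007 0.0009 0.0073 0 1" --pt "0.0075 0.001 0.0067 0 1" --pt "0.008 0.0011 0.0061 0 1" --pt "0.0085 0.0011 0.0055 0 1" --pt "0.0088 0.0012 0.0049 0 1" --pt "0.0092 0.0012 0.0042 0 1" --pt "0.0095 0.0013 0.0035 0 1" --pt "0.0097 0.0013 0.0027 0 1"

```text
time: 18.75
tool_pos: [0.6353, -0.0263, 0.2024]
tool_rot: [0.998, 0.068, -0.0, 0.0]
force: [-2.0, -4.2, 0.0]
width: 0.0157
grip_force: 30.0
```

Request:
send_rows --pt "0.0099 0.0013 0.002 0 1" --pt "0.01 0.0013 0.0013 0 1" --pt "0.0101 0.0013 0.0005 0 1" --pt "0.0101 0.0013 -0.0003 0 1" --pt "0.01 0.0013 -0.001 0 1" --pt "0.0099 0.0013 -0.0018 0 1" --pt "0.0097 0.0013 -0.0025 0 1" --pt "0.0095 0.0013 -0.0033 0 1" --pt "0.0093 0.0012 -0.004 0 1" --pt "0.0089 0.0012 -0.0047 0 1" --pt "0 0 0 0 1"

```text
time: 19.85
tool_pos: [0.7357, -0.0133, 0.1889]
tool_rot: [0.998, 0.069, 0.003, 0.001]
force: [2.2, -4.1, 5.8]
width: 0.0153
grip_force: 30.0
```

Request:
send_rows --pt "0 0 0 0 0.6" --pt "0 0 0 0 0" --pt "0 0 0 0 0" --pt "0 0 0 0 0" --pt "0 0 0 0 0" --pt "0.004 0 0.03 0 0" --pt "0 0 0.045 0 0" --pt "0 0 0.045 0 0" --pt "-0.04 -0.012 0.02 0 0" --pt "-0.04 -0.012 0 0 0" --pt "-0.04 -0.012 0 0 0" --pt "-0.04 -0.012 0 0 0"

```text
time: 21.05
tool_pos: [0.5746, -0.0611, 0.3274]
tool_rot: [0.998, 0.068, 0.0, -0.0]
force: [-0.1, -0.1, 1.6]
width: 0.0878
grip_force: 0.0
```

Request:
send_rows --pt "-0.04 -0.012 0 0 0" --pt "-0.035 -0.01 0 0 0" --pt "0 0 0 0 0" --pt "0 0 0 0 0"

```text
time: 21.45
tool_pos: [0.5011, -0.0823, 0.328]
tool_rot: [0.998, 0.069, 0.001, -0.001]
force: [0.4, 0.5, -0.4]
width: 0.0879
grip_force: 0.0
```

```bash
python3 look.py w3 wrist;  python3 - <<'E'
from h import *
for c in("wrist","top"):
    im=get_image(c); P=pts(im); 
    for t in("tile1_hole","tile2_hole","tile3_hole"):
        for r in regions_of(c,t)[:3]:
            q=P[r["region"]]; print(c,t,round(r["p"],2),np.round(r["centre"]),r["region"].sum(),np.round(np.median(q,0),3))
E
```

```text
t 21.45 pos [ 0.5011 -0.0823  0.328 ] y-axis [ 0.137 -0.991 -0.003] z [ 0.001  0.003 -1.   ] F [ 0.4  0.5 -0.4] w 0.0879 g 0.0
[[0.137, 0.954, 0.266, 0.574], [-0.991, 0.133, 0.034, -0.073], [-0.003, -0.269, 0.963, 0.49], [0.0, 0.0, 0.0, 1.0]]
wrist tile1_hole 0.78 [121. 273.] 383 [ 0.576 -0.021  0.078]
wrist tile2_hole 0.57 [117. 336.] 344 [ 0.584 -0.083  0.078]
wrist tile3_hole 0.55 [210. 419.] 1198 [ 0.51  -0.178  0.105]
top tile1_hole 0.49 [304. 455.] 3871 [ 0.484 -0.375  0.007]
top tile3_hole 0.47 [206. 319.] 3739 [ 0.674 -0.016  0.146]
```

View pics/w3.png

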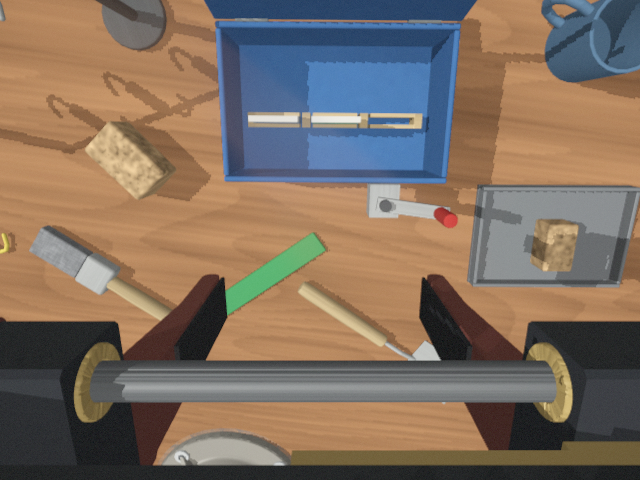

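Request:
send_rows --pt "0.004 0.0347 0 0.033 0" --pt "0.004 0.0347 0 0.033 0" --pt "0.004 0.0347 0 0.033 0" --pt "0.004 0.0347 0 0.033 0" --pt "0.004 0.0347 0 0.033 0" --pt "0.004 0.0347 0 0.033 0" --pt "0.004 0.0347 0 0.033 0" --pt "0.004 0.0347 0 0.033 0" --pt "0.004 0.0347 0 0.033 0" --pt "0.004 0.0347 0 0.033 0" --pt "0 0 0 0 0" --pt "0 0 0 0 0"

```text
time: 23.1
tool_pos: [0.5412, 0.2656, 0.3268]
tool_rot: [0.973, 0.232, -0.0, 0.001]
force: [0.4, -0.6, 0.3]
width: 0.0874
grip_force: 0.0
```

```bash
python3 look.py w4 wrist; python3 - <<'E'
from h import *
im=dict(np.load("w3.npz")); P=pts(im); h=cv2.cvtColor(im["color"],cv2.COLOR_RGB2HSV); x,y,z=P[...,0],P[...,1],P[...,2]
w=(h[...,1]<60)&(h[...,2]>170)&(z>.07)&(z<.085)&(x>.54)&(x<.62)
for px in((118,273),(119,336)): m=comp(w,px); print("tile",m.sum(),rect(P[m]),np.median(z[m]))
im=dict(np.load("w4.npz")); P=pts(im); h=cv2.cvtColor(im["color"],cv2.COLOR_RGB2HSV); x,y,z=P[...,0],P[...,1],P[...,2]
box=(x>.5)&(x<.72)&(y>.1)&(y<.48)
ra=box&(z>.196)&(z<.21)&(h[...,2]<110); q=P[ra]; print("rail",rect(q),np.round(q.mean(0),4)); v=np.polyfit(q[:,1],q[:,0],1); print(v, np.degrees(np.arctan(-v[0])))
og=(h[...,0]<18)&(h[...,1]>150)&box&(z>.1)&(z<.2)
k,lab=cv2.connectedComponents(og.astype(np.uint8))
for i in range(1,k):
    m=lab==i
    if m.sum()>20:
        a=P[m]; lo=a[a[:,2]<np.percentile(a[:,2],15)].mean(0); hi=a[a[:,2]>np.percentile(a[:,2],85)].mean(0)
        print("sleeve",m.sum(),np.round(a.mean(0),4),np.round(lo,4),np.round(hi,4),a[:,2].min(),a[:,2].max())
E
```

```text
t 23.1 pos [0.5412 0.2656 0.3268] y-axis [ 0.452 -0.892  0.001] z [-0.    -0.002 -1.   ] F [ 0.4 -0.6  0.3] w 0.0874 g 0.0
[[0.452, 0.859, 0.242, 0.607], [-0.892, 0.435, 0.124, 0.299], [0.001, -0.271, 0.962, 0.489], [0.0, 0.0, 0.0, 1.0]]
tile 331 (array([576.6, -19.6]), array([ 5.9, 49.9]), 'long ax deg', np.float32(97.8)) 0.0777696883045026
tile 303 (array([584.6, -83.1]), array([ 5.8, 49.8]), 'long ax deg', np.float32(97.6)) 0.07782569123172295
rail (array([595.6, 292.7]), array([ 21.4, 321.4]), 'long ax deg', np.float32(118.7)) [0.5965 0.2887 0.2029]
[-0.50911664  0.74351503] 26.981401384713873
sleeve 183 [0.6383 0.2234 0.1521] [0.6416 0.2255 0.1441] [0.6351 0.2211 0.1604] 0.14064322407427382 0.16234457601019747
sleeve 167 [0.5668 0.3641 0.152 ] [0.5701 0.3649 0.1437] [0.5631 0.3628 0.1603] 0.14069267679304187 0.16180577380407796
sleeve 108 [0.6225 0.2163 0.1725] [0.6221 0.2185 0.1669] [0.6268 0.2155 0.1762] 0.16292067337661292 0.17737245802180396
sleeve 78 [0.5517 0.3538 0.1717] [0.5543 0.3533 0.1657] [0.5546 0.3553 0.1754] 0.16132151872823647 0.17621991993267555
sleeve 21 [0.5864 0.2861 0.173 ] [0.5838 0.2846 0.1708] [0.5889 0.2878 0.1749] 0.17061484794139137 0.1749487362755599
```

View pics/w4.png

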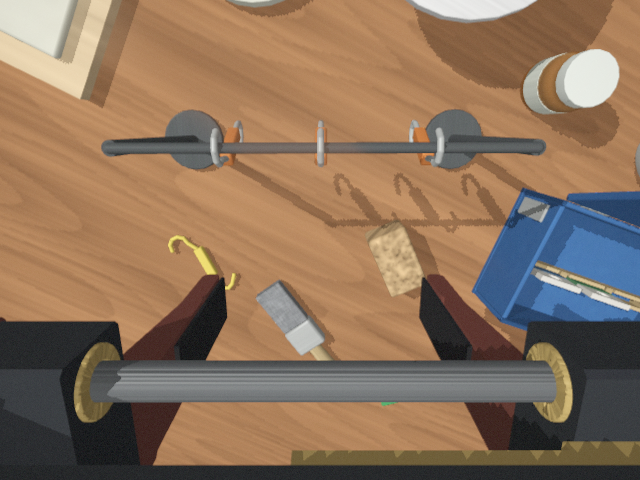

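Request:
send_rows --pt "0.0128 -0.0091 -0.01 0 0.6" --pt "0.0128 -0.0091 -0.02 0 0.6" --pt "0.0128 -0.0091 -0.02 0 0.6" --pt "0.0128 -0.0091 -0.02 0 0.6" --pt "0.0128 -0.0091 -0.02 0 0.6" --pt "0.0128 -0.0091 -0.01 0 0.6" --pt "0 0 0 0 0.6" --pt "0 0 0 0 0.6" --pt "0 0 0 0 0.6"

```text
time: 24.05
tool_pos: [0.618, 0.21, 0.2286]
tool_rot: [0.973, 0.231, 0.001, -0.0]
force: [0.6, 0.4, 0.6]
width: 0.0347
grip_force: 0.0
```

```bash
python3 look.py w5 wrist; python3 - <<'E'
from h import *
im=dict(np.load("w5.npz")); P=pts(im); s=get_state(); r=R.from_quat(s["tool_rot"]).as_matrix()
# tool-frame coords: x_h (=perp to closing, away), y, z
ex=-np.cross([0,0,1],r[:,1]); ex=ex if ex[0]>0 else -ex
Q=P-s["tool_pos"]; a=Q@ex; b=Q@r[:,1]; z=P[...,2]; h=cv2.cvtColor(im["color"],cv2.COLOR_RGB2HSV)
og=(h[...,0]<18)&(h[...,1]>150)&(z>.12)&(z<.19)&(abs(b)<.03); print("sleeve",og.sum(),np.round([a[og].mean(),b[og].mean(),b[og].min(),b[og].max(),z[og].min(),z[og].max()],4))
ra=(z>.193)&(z<.215)&(abs(b)<.12)&(abs(a)<.05)&(h[...,2]<110)
rr=ra&(abs(b)>.02); print("rail a, z",rr.sum(),np.round([np.median(a[rr]),a[rr].min(),a[rr].max(),np.median(z[rr]),z[rr].max()],4), "tilt",np.polyfit(b[rr],a[rr],1))
w=(z>.2)&(z<.225)&(abs(b)<.02)&(abs(a-.0165)<.02)&(h[...,2]>130); print("loop",w.sum(),np.round([a[w].mean(),b[w].mean(),z[w].max()],4))
E
```

```text
t 24.05 pos [0.618  0.21   0.2286] y-axis [ 0.45  -0.893 -0.   ] z [ 0.001  0.001 -1.   ] F [0.6 0.4 0.6] w 0.0347 g 0.0
[[0.45, 0.86, 0.241, 0.684], [-0.893, 0.434, 0.12, 0.243], [-0.001, -0.269, 0.963, 0.391], [0.0, 0.0, 0.0, 1.0]]
sleeve 418 [ 0.023  -0.0008 -0.0058  0.004   0.1413  0.1728]
rail a, z 4796 [0.0176 0.003  0.0296 0.2032 0.2082] tilt [0.0069877  0.01746827]
loop 410 [ 0.0192 -0.0015  0.2104]
```

View pics/w5.png

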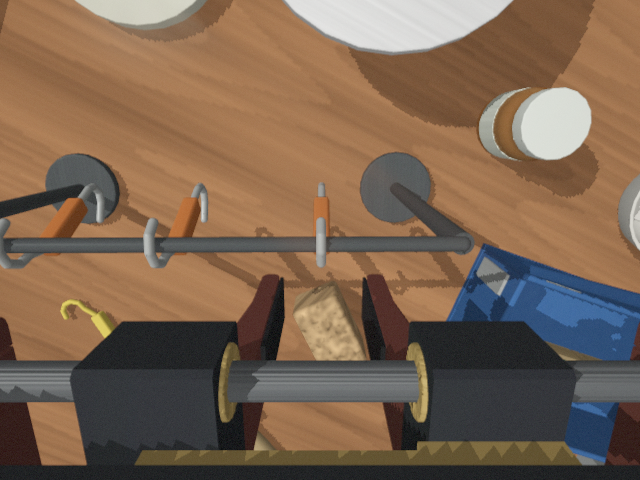

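Request:
send_rows --pt "0 0 -0.03 0 0.6" --pt "0 0 -0.03 0 0.6" --pt "0 0 -0.018 0 0.6" --pt "0 0 0 0 0.6"

```text
time: 24.5
tool_pos: [0.616, 0.2103, 0.1477]
tool_rot: [0.973, 0.232, -0.002, 0.0]
force: [-0.5, 0.4, 0.5]
width: 0.0352
grip_force: 0.0
```

Request:
send_rows --pt "0 0 0 0 1" --pt "0 0 0 0 1" --pt "0 0 0 0 1" --pt "0 0 0 0 1" --pt "0 0 0 0 1" --pt "0 0 0 0 1" --pt "0 0 0 0 1"

```text
time: 25.2
tool_pos: [0.6188, 0.2097, 0.1503]
tool_rot: [0.973, 0.231, 0.001, -0.0]
force: [0.9, 0.1, 4.3]
width: 0.0095
grip_force: 29.7
```

```bash
cat > hk.py <<'E'
from h import *
import sys
def hook(n,pic=False):
    s=st(); im=get_image("wrist"); np.savez(n+".npz",**im); P=pts(im); r=R.from_quat(s["tool_rot"]).as_matrix()
    ex=np.cross(r[:,1],[0,0,1]); ex=ex if ex[0]>0 else -ex
    Q=P-s["tool_pos"]; a=Q@ex; b=Q@r[:,1]; c=Q[...,2]; h=cv2.cvtColor(im["color"],cv2.COLOR_RGB2HSV)
    og=(h[...,0]<18)&(h[...,1]>150)&(abs(b)<.015)&(abs(a)<.04)&(c>-.03)&(c<.04)
    if og.sum()>20: p=np.polyfit(c[og],a[og],1); print("sleeve",og.sum(),"slope",p[0],"lean",-np.arctan(p[0]),"a@-20mm",p[1]-.02*p[0],"c",np.round([c[og].min(),c[og].max()],4),"b",b[og].mean())
    w=(h[...,1]<70)&(h[...,2]>90)&(abs(b)<.012)&(a>-.02)&(a<.05)&(c<-.02)&(c>-.07)
    print("lowwire",w.sum())
    if w.sum()>5:
        print("a",np.round(np.percentile(a[w],[0,50,100]),4),"c",np.round(np.percentile(c[w],[0,50,100]),4),"b",np.round(np.percentile(b[w],[0,50,100]),4))
    save(n+".png",im["color"],(150,450,170,470),2)
    return im,a,b,c,h
if __name__=="__main__": hook(sys.argv[1])
E
python3 hk.py k1
```

```text
t 25.2 pos [0.6188 0.2097 0.1503] y-axis [ 0.45  -0.893  0.   ] z [ 0.002  0.001 -1.   ] F [0.9 0.1 4.3] w 0.0095 g 29.7
sleeve 1258 slope -0.5780806208277803 lean 0.5241463660958288 a@-20mm 0.03689246693081546 c [-0.0097  0.0261] b -0.000286900381817872
lowwire 134
a [0.0241 0.0348 0.0372] c [-0.0403 -0.0245 -0.0201] b [-0.0035 -0.0015  0.0016]
```

Request:
send_rows --pt "0 0 0.005 0 1" --pt "0 0 0.01 0 1" --pt "0 0 0 0 1" --pt "-0.009 -0.0045 0 0 1" --pt "-0.009 -0.0045 0 0 1" --pt "-0.0134 -0.0068 0 0 1" --pt "-0.0134 -0.0068 0.01 0 1" --pt "0 0 0.02 0 1" --pt "0 0 0.02 0 1" --pt "0 0 0 0 1"

```text
time: 26.25
tool_pos: [0.5738, 0.1867, 0.2167]
tool_rot: [0.973, 0.231, 0.002, -0.001]
force: [0.5, 0.8, -0.7]
width: 0.0096
grip_force: 29.7
```

```bash
python3 hk.py k2
```

```text
t 26.25 pos [0.5738 0.1867 0.2167] y-axis [ 0.45  -0.893 -0.   ] z [ 0.003  0.002 -1.   ] F [ 0.5  0.8 -0.7] w 0.0096 g 29.7
sleeve 1310 slope -0.6276537134373471 lean 0.5605053280835456 a@-20mm 0.03781391998267481 c [-0.0098  0.0267] b -0.00011705175347192004
lowwire 145
a [0.024  0.0345 0.0373] c [-0.0396 -0.0241 -0.02  ] b [-0.0036 -0.0011  0.0016]
```

View pics/k2.png

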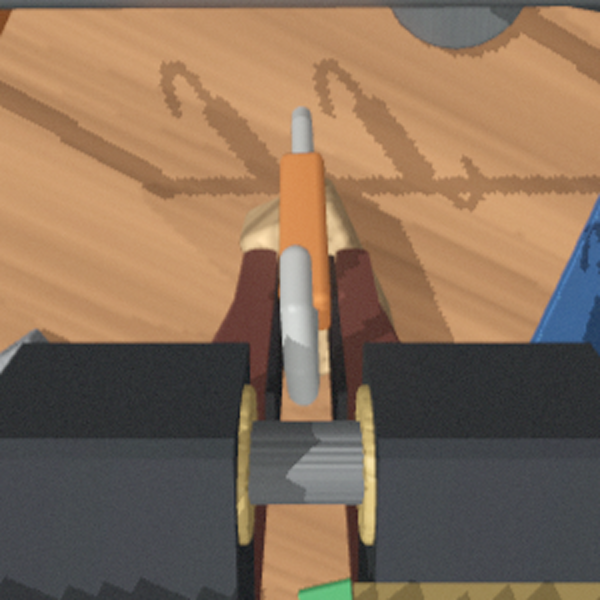

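Request:
send_rows --pt "0.0008 -0.0258 0 -0.0424 1" --pt "0.0009 -0.0258 0 -0.0424 1" --pt "0.0008 -0.0258 0 -0.0424 1" --pt "0.0009 -0.0258 0 -0.0424 1" --pt "0.0008 -0.0258 0 -0.0424 1" --pt "0.0009 -0.0258 0 -0.0424 1" --pt "0.0008 -0.0258 0 -0.0424 1" --pt "0.0009 -0.0261 0 -0.0424 1" --pt "0 0 -0.02 0 1" --pt "0 0 -0.03 0 1" --pt "0 0 -0.02 0 1" --pt "0 0 0 0 1"

```text
time: 27.5
tool_pos: [0.5773, -0.0218, 0.1419]
tool_rot: [0.998, 0.062, -0.003, 0.0]
force: [-0.1, -0.0, 0.3]
width: 0.0093
grip_force: 29.7
```

```bash
python3 - <<'E'
from hk import *
im,a,b,c,h=hook("k3")
w=(h[...,1]<60)&(h[...,2]>170)&(c>-.08)&(c<-.055)&(abs(a)<.08)
P=pts(im); z=P[...,2]
w=(h[...,1]<60)&(h[...,2]>170)&(z>.068)&(z<.086)&(P[...,0]>.55)&(P[...,0]<.62)
k,l,stt,_=cv2.connectedComponentsWithStats(w.astype(np.uint8))
for i in range(1,k):
    if stt[i,4]>60: m=l==i; print("tile",stt[i,4],"a",np.round([a[m].min(),a[m].max()],4),"b",np.round([b[m].min(),b[m].max()],4),np.median(z[m]))
E
```

```text
t 27.5 pos [ 0.5773 -0.0218  0.1419] y-axis [ 0.123 -0.992  0.   ] z [-0.005 -0.001 -1.   ] F [-0.1 -0.   0.3] w 0.0093 g 29.7
sleeve 83 slope -0.29162267110841533 lean 0.2837535624223591 a@-20mm 0.01958118116278488 c [-0.0089  0.026 ] b 0.0034580299955737316
lowwire 343
a [-0.0034  0.0026  0.0367] c [-0.0699 -0.0634 -0.02  ] b [-0.0117 -0.0005  0.0118]
tile 1148 a [-0.0034  0.0035] b [0.0365 0.0868] 0.07761852365181032
tile 418 a [-0.0033  0.003 ] b [-0.0272 -0.0084] 0.07752420272986489
tile 381 a [-0.0034  0.0032] b [0.0061 0.0228] 0.0774843667470296
```

View pics/k3.png

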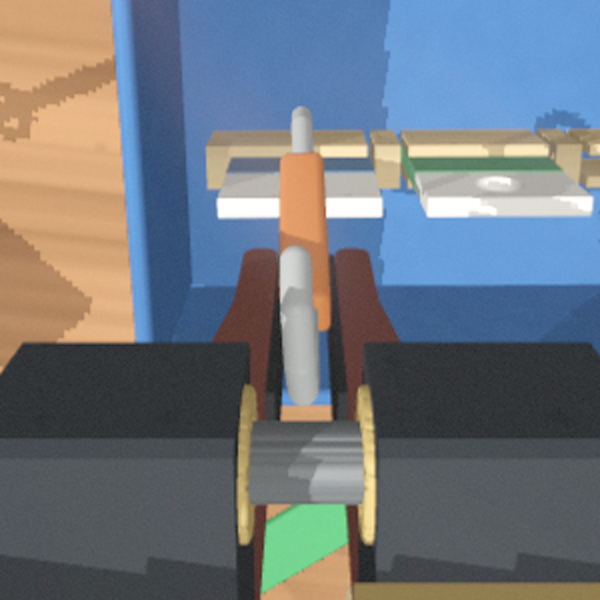

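Request:
send_rows --pt "0.005 0.0015 0 0 1" --pt "0 0 -0.02 0 1" --pt "0 0 -0.015 0 1" --pt "0 0 -0.007 0 1" --pt "0 0 0 0 1"

```text
time: 28.05
tool_pos: [0.5846, -0.0183, 0.102]
tool_rot: [0.998, 0.064, -0.001, 0.0]
force: [0.4, -0.0, -1.6]
width: 0.0098
grip_force: 29.7
```

```bash
cat > tl.py <<'E'
from hk import *
def tile(n):
    im,a,b,c,h=hook(n); P=pts(im); z=P[...,2]
    w=(h[...,1]<60)&(h[...,2]>150)&(z>.068)&(z<.09)&(P[...,0]>.54)&(P[...,0]<.63)&(abs(b)<.035)&(abs(a)<.05)
    k,l,q,_=cv2.connectedComponentsWithStats(w.astype(np.uint8))
    for i in range(1,k):
        if q[i,4]>60: m=l==i; print("tile",q[i,4],"a",np.round(np.percentile(a[m],[1,99]),4),"b",np.round(np.percentile(b[m],[1,99]),4),"c",np.round(np.median(c[m]),4),"z",np.round(np.median(z[m]),4))
if __name__=="__main__": tile(sys.argv[1])
E
python3 tl.py k4
```

```text
t 28.05 pos [ 0.5846 -0.0183  0.102 ] y-axis [ 0.127 -0.992  0.   ] z [-0.001 -0.    -1.   ] F [ 0.4 -0.  -1.6] w 0.0098 g 29.7
sleeve 130 slope -0.6912352328676123 lean 0.6048193170912134 a@-20mm 0.037881600064848794 c [-0.0087  0.0261] b 0.0032999472514211904
lowwire 376
a [-0.0071 -0.0042  0.0369] c [-0.0699 -0.0446 -0.02  ] b [-0.012  -0.0009  0.012 ]
tile 186 a [0.0296 0.0369] b [-0.0034  0.0006] c -0.0214 z 0.0806
tile 233 a [-0.0111 -0.0046] b [-0.0244 -0.0175] c -0.0246 z 0.0774
tile 281 a [-0.0111 -0.0046] b [0.0174 0.0254] c -0.0246 z 0.0774
```

View pics/k4.png

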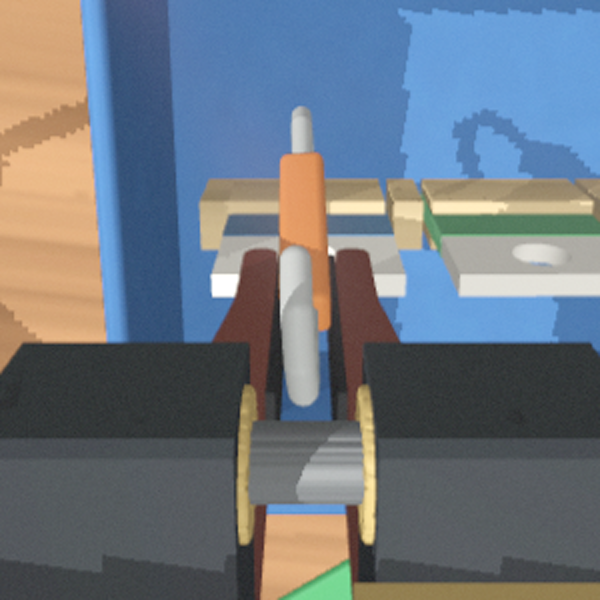

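Request:
send_rows --pt "0 -0.0015 -0.002 0 1" --pt "-0.006 -0.0008 0 0 1" --pt "-0.005 -0.0006 0 0 1" --pt "-0.004 -0.0005 0 0 1" --pt "-0.003 -0.0004 0 0 1" --pt "-0.003 -0.0004 0 0 1" --pt "0 0 0 0 1"

```text
time: 28.8
tool_pos: [0.5636, -0.0224, 0.1006]
tool_rot: [0.998, 0.064, -0.0, -0.0]
force: [-0.6, -0.3, -0.5]
width: 0.0092
grip_force: 29.7
```

```bash
python3 tl.py k5; python3 -c "
from h import *
im=get_image('scene'); np.savez('s5.npz',**im); save('s5.png',im['color'],(150,330,230,400),4)"
```

```text
t 28.8 pos [ 0.5636 -0.0224  0.1006] y-axis [ 0.127 -0.992 -0.   ] z [-0.  0. -1.] F [-0.6 -0.3 -0.5] w 0.0092 g 29.7
sleeve 95 slope -0.6799949781906353 lean 0.5971732241340539 a@-20mm 0.03648046324916214 c [-0.0076  0.0251] b 0.0033189880454124873
lowwire 1056
a [0.01   0.0163 0.0371] c [-0.07   -0.0304 -0.02  ] b [-0.012  0.     0.012]
tile 182 a [0.0296 0.037 ] b [-0.0035  0.0005] c -0.0214 z 0.0792
tile 661 a [0.0101 0.0166] b [-0.0259 -0.0069] c -0.0231 z 0.0775
tile 664 a [0.0102 0.0166] b [0.005  0.0238] c -0.0231 z 0.0776
```

Request:
send_rows --pt "-0.003 -0.0004 0 0 1" --pt "-0.003 -0.0004 0 0 1" --pt "-0.003 -0.0004 0 0 1" --pt "0 0 0 0 1"

```text
time: 29.3
tool_pos: [0.5545, -0.0237, 0.1005]
tool_rot: [0.998, 0.064, -0.0, -0.0]
force: [0.8, -0.4, 0.3]
width: 0.0092
grip_force: 29.7
```

```bash
python3 tl.py k6
```

```text
t 29.3 pos [ 0.5545 -0.0237  0.1005] y-axis [ 0.127 -0.992 -0.   ] z [-0.  0. -1.] F [ 0.8 -0.4  0.3] w 0.0092 g 29.7
sleeve 105 slope 1.2145909354064943 lean -0.8819952671995295 a@-20mm -0.04420704831441627 c [0.0187 0.0255] b 0.003372286146015733
lowwire 1211
a [0.0193 0.0255 0.0369] c [-0.07   -0.0342 -0.02  ] b [-0.012  0.     0.012]
tile 183 a [0.0296 0.0369] b [-0.0035  0.0005] c -0.0212 z 0.0794
tile 660 a [0.0196 0.0259] b [-0.0261 -0.0069] c -0.0229 z 0.0776
tile 668 a [0.0196 0.0259] b [0.0044 0.0236] c -0.0229 z 0.0776
```

View pics/k6.png

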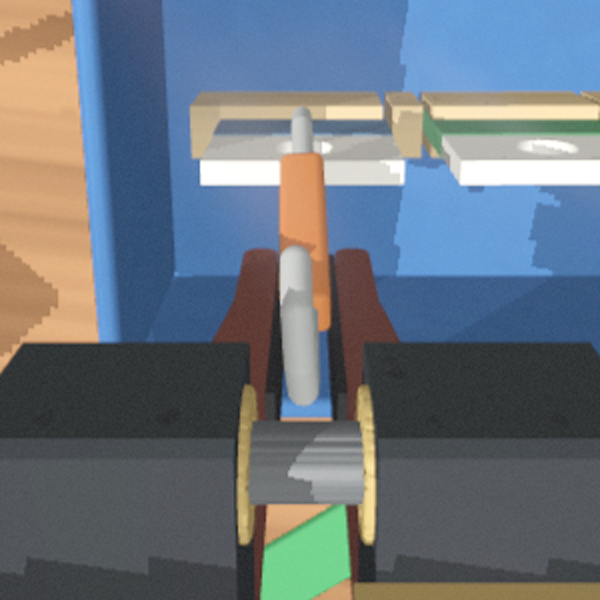

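Request:
send_rows --pt "0 0 0.004 0 1" --pt "0 0 0.004 0 1" --pt "0 0 0.004 0 1" --pt "0 0 0.005 0 1" --pt "0 0 0.006 0 1" --pt "0 0 0.008 0 1" --pt "0 0 0.008 0 1" --pt "0 0 0 0 1"

```text
time: 30.15
tool_pos: [0.5559, -0.0237, 0.1409]
tool_rot: [0.998, 0.064, 0.001, -0.0]
force: [0.6, 0.5, -1.3]
width: 0.0096
grip_force: 29.7
```

```bash
sed -i 's/(z>.068)&(z<.09)/(z>.068)\&(z<.16)/' tl.py; python3 tl.py k7
```

```text
t 30.15 pos [ 0.5559 -0.0237  0.1409] y-axis [ 0.127 -0.992  0.   ] z [ 0.002  0.    -1.   ] F [ 0.6  0.5 -1.3] w 0.0096 g 29.7
sleeve 184 slope -0.6273308965616957 lean 0.560273710027887 a@-20mm 0.03647721832253476 c [-0.0092  0.0261] b 0.003107188591754562
lowwire 676
a [0.0196 0.0237 0.0371] c [-0.07   -0.0306 -0.02  ] b [-0.0119  0.      0.012 ]
tile 885 a [0.0196 0.0365] b [-0.026   0.0005] c -0.0308 z 0.1101
tile 711 a [0.0198 0.0258] b [0.0023 0.0235] c -0.0304 z 0.1104
```

View pics/k7.png

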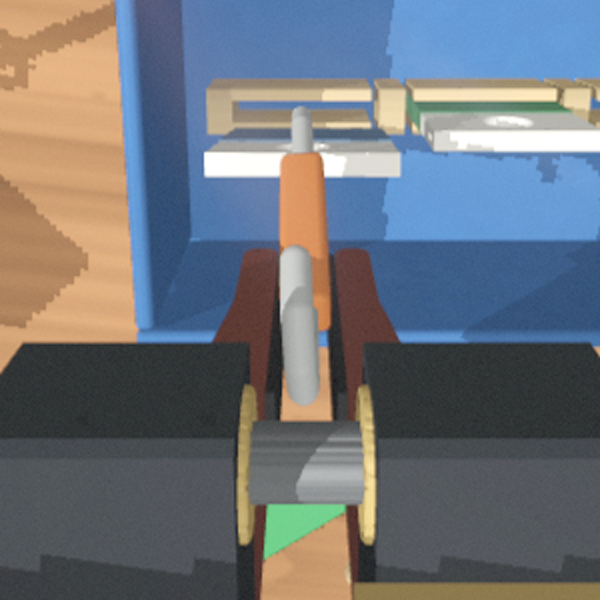

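Request:
send_rows --pt "0 0 0.01 0 1" --pt "0 0 0.02 0 1" --pt "0 0 0.02 0 1" --pt "0 0 0.02 0 1" --pt "0 0 0.014 0 1" --pt "0.0013 0.006 0 0.0242 1" --pt "0.0013 0.012 0 0.0242 1" --pt "0.0013 0.018 0 0.0242 1" --pt "0.0013 0.018 0 0.0242 1" --pt "0.0013 0.02 0 0.0242 1" --pt "0.0013 0.02 0 0.0242 1" --pt "0.0013 0.02 0 0.0242 1"

```text
time: 31.4
tool_pos: [0.564, 0.0927, 0.2233]
tool_rot: [0.989, 0.149, -0.0, 0.0]
force: [-0.1, -0.9, -0.1]
width: 0.0097
grip_force: 29.7
```

Request:
send_rows --pt "0.0013 0.02 0 0.0242 1" --pt "0.0013 0.02 0 0.0242 1" --pt "0.0013 0.018 0 0.0242 1" --pt "0.0013 0.016 0 0.0242 1" --pt "0.0013 0.012 0 0.0242 1" --pt "0.0013 0.007 0 0.0242 1" --pt "0.0013 0.0036 0 0.0246 1" --pt "0 0 -0.01 0 1" --pt "0 0 -0.02 0 1" --pt "0 0 -0.0175 0 1" --pt "0 0 -0.01 0 1" --pt "0 0 0 0 1"

```text
time: 32.6
tool_pos: [0.5722, 0.186, 0.1645]
tool_rot: [0.973, 0.231, -0.001, 0.0]
force: [-0.4, -0.8, -0.5]
width: 0.0099
grip_force: 29.7
```

```bash
cat > rl.py <<'E'
from tl import *
def rail(n):
    im,a,b,c,h=hook(n); z=pts(im)[...,2]
    rr=(z>.193)&(z<.215)&(abs(b)<.12)&(a>0)&(a<.09)&(h[...,2]<110)&(abs(b)>.03); print("rail a",np.round([np.median(a[rr]),np.median(z[rr])],4),np.polyfit(b[rr],a[rr],1))
    w=(h[...,1]<60)&(h[...,2]>120)&(abs(b)<.012)&(c>.02)&(c<.08)&(a>-.02)&(a<.03); print("loop a",np.round(np.percentile(a[w],[1,50,99]),4),"b",np.median(b[w]),"c",np.round(np.percentile(c[w],[1,99]),4))
    t=(h[...,1]<60)&(h[...,2]>150)&(abs(b)<.04)&(a>0)&(a<.05)&(c<-.022)&(c>-.045); print("tile",t.sum(),"a",np.round(np.percentile(a[t],[2,50,98]),4),"b",np.round(np.percentile(b[t],[1,99]),4),"c",np.round(np.median(c[t]),4))
rail(sys.argv[1])
E
python3 rl.py r1
```

```text
t 32.6 pos [0.5722 0.186  0.1645] y-axis [ 0.449 -0.894  0.   ] z [-0.003 -0.002 -1.   ] F [-0.4 -0.8 -0.5] w 0.0099 g 29.7
sleeve 735 slope -0.6354745136656857 lean 0.5660961164898319 a@-20mm 0.038017824056708026 c [-0.0097  0.0258] b 0.0018608640948793403
lowwire 758
a [0.0185 0.0239 0.0368] c [-0.0699 -0.0309 -0.0201] b [-0.012   0.0005  0.012 ]
rail a [0.0668 0.2027] [0.00805413 0.06814375]
loop a [0.0063 0.0207 0.0297] b -0.0012178823975470328 c [0.0388 0.0589]
tile 1129 a [0.0177 0.0229 0.0279] b [-0.0259  0.0229] c -0.0306
```

Request:
send_rows --pt "0.0045 0.0023 0 0 1" --pt "0.009 0.0046 0 0 1" --pt "0.009 0.0046 0 0 1" --pt "0.009 0.0046 0 0 1" --pt "0.008 0.004 0 0 1" --pt "0.0053 0.0025 0 0 1" --pt "0 0 0 0 1" --pt "0 0 0 0 1"

```text
time: 33.45
tool_pos: [0.618, 0.2093, 0.1659]
tool_rot: [0.973, 0.231, -0.0, 0.0]
force: [-0.1, 0.5, -1.4]
width: 0.0095
grip_force: 29.7
```

```bash
python3 rl.py r2
```

```text
t 33.45 pos [0.618  0.2093 0.1659] y-axis [ 0.45  -0.893  0.   ] z [-0. -0. -1.] F [-0.1  0.5 -1.4] w 0.0095 g 29.7
sleeve 692 slope -0.6394760492734701 lean 0.5689414009657274 a@-20mm 0.0380636176603083 c [-0.0097  0.0332] b 0.0010107459012994476
lowwire 808
a [0.0189 0.0243 0.0371] c [-0.0699 -0.0312 -0.0201] b [-0.012  -0.      0.0119]
rail a [0.0198 0.2024] [0.01161386 0.01853017]
loop a [0.0062 0.0207 0.0298] b -0.0012679786052177413 c [0.0399 0.0588]
tile 1283 a [0.019  0.0237 0.0358] b [-0.0259  0.0232] c -0.0306
```

Aligned with the rail, no contact force; lower and release.

Request:
send_rows --pt "0 0 -0.005 0 1" --pt "0 0 -0.005 0 1" --pt "0 0 -0.004 0 1" --pt "0 0 -0.001 0 1" --pt "0 0 0 0 1"

```text
time: 34.0
tool_pos: [0.618, 0.2096, 0.151]
tool_rot: [0.973, 0.231, -0.0, -0.0]
force: [-0.2, -0.2, -0.3]
width: 0.0098
grip_force: 29.7
```

Request:
send_rows --pt "0 0 0 0 0.85" --pt "0 0 0 0 0.8" --pt "0 0 0 0 0.7" --pt "0 0 0 0 0.6" --pt "0 0 0 0 0.6" --pt "0 0 0 0 0.6" --pt "0 0 0 0 0.6"

```text
time: 34.7
tool_pos: [0.618, 0.2096, 0.1511]
tool_rot: [0.973, 0.231, 0.0, -0.0]
force: [-0.4, -0.2, 0.4]
width: 0.0352
grip_force: 0.0
```

```bash
python3 rl.py r3
```

```text
t 34.7 pos [0.618  0.2096 0.1511] y-axis [ 0.45  -0.893 -0.   ] z [ 0.  0. -1.] F [-0.4 -0.2  0.4] w 0.0352 g 0.0
sleeve 871 slope -0.5596053994143314 lean 0.5101878750795086 a@-20mm 0.035972110800933196 c [-0.0095  0.0254] b 0.00021826922790675927
lowwire 761
a [0.0189 0.0236 0.0365] c [-0.0697 -0.0311 -0.0201] b [-0.0119  0.0005  0.0119]
rail a [0.0198 0.2022] [0.01439892 0.018912  ]
loop a [0.0059 0.0205 0.0295] b -0.0015286018689259415 c [0.0478 0.0587]
tile 1251 a [0.0191 0.0234 0.0352] b [-0.0267  0.0223] c -0.0308
```

Request:
send_rows --pt "0 0 0.02 0 0.6" --pt "0 0 0.03 0 0.6" --pt "0 0 0.028 0 0.6" --pt "-0.0128 0.0253 0 0 0.6" --pt "-0.0128 0.0253 0 0 0.6" --pt "-0.0128 0.0252 0 0 0.6" --pt "0 0 0 0 0.6" --pt "0 0 0 0 0.6"

```text
time: 35.55
tool_pos: [0.5794, 0.2859, 0.229]
tool_rot: [0.973, 0.232, -0.0, 0.0]
force: [0.9, 0.1, -0.7]
width: 0.0352
grip_force: 0.0
```

```bash
cat > pre.py <<'E'
from h import *
import sys
s=st(); im=get_image("wrist"); np.savez(sys.argv[1]+".npz",**im); save(sys.argv[1]+".png",im["color"]); P=pts(im); r=R.from_quat(s["tool_rot"]).as_matrix()
ex=np.cross(r[:,1],[0,0,1]); ex=ex if ex[0]>0 else -ex
Q=P-s["tool_pos"]; a=Q@ex; b=Q@r[:,1]; z=P[...,2]; h=cv2.cvtColor(im["color"],cv2.COLOR_RGB2HSV)
og=(h[...,0]<18)&(h[...,1]>150)&(z>.12)&(z<.19)&(abs(b)<.03); print("sleeve",og.sum(),np.round([a[og].mean(),b[og].mean(),b[og].min(),b[og].max(),z[og].min(),z[og].max()],4))
rr=(z>.193)&(z<.215)&(abs(b)<.12)&(abs(a)<.05)&(h[...,2]<110)&(abs(b)>.02); print("rail a,z",np.round([np.median(a[rr]),np.median(z[rr])],4),np.polyfit(b[rr],a[rr],1))
w=(z>.2)&(z<.225)&(abs(b)<.02)&(abs(a-.0165)<.02)&(h[...,2]>130); print("loop",w.sum(),np.round([a[w].mean(),b[w].mean(),z[w].max()],4))
E
python3 pre.py w6
```

```text
t 35.55 pos [0.5794 0.2859 0.229 ] y-axis [ 0.451 -0.892  0.   ] z [ 0. -0. -1.] F [ 0.9  0.1 -0.7] w 0.0352 g 0.0
sleeve 407 [ 0.0234 -0.0008 -0.0058  0.0038  0.1417  0.1731]
rail a,z [0.0176 0.2033] [0.00419107 0.01741604]
loop 479 [ 0.0193 -0.0012  0.2107]
```

Request:
send_rows --pt "0 0 -0.03 0 0.6" --pt "0 0 -0.03 0 0.6" --pt "0 0 -0.018 0 0.6" --pt "0 0 0 0 0.6" --pt "0 0 0 0 1" --pt "0 0 0 0 1" --pt "0 0 0 0 1" --pt "0 0 0 0 1" --pt "0 0 0 0 1" --pt "0 0 0 0 1" --pt "0 0 0 0 1"

```text
time: 36.7
tool_pos: [0.5804, 0.2855, 0.1518]
tool_rot: [0.973, 0.231, 0.001, -0.0]
force: [1.2, 0.8, 5.1]
width: 0.0094
grip_force: 29.6
```

```bash
python3 hk.py k8
```

```text
t 36.7 pos [0.5804 0.2855 0.1518] y-axis [ 0.45  -0.893  0.   ] z [ 0.002  0.001 -1.   ] F [1.2 0.8 5.1] w 0.0094 g 29.6
sleeve 1235 slope -0.5785878086062658 lean 0.524526432790613 a@-20mm 0.035970290459662546 c [-0.0117  0.0246] b -0.0002707732434230822
lowwire 158
a [0.0298 0.0342 0.0373] c [-0.0391 -0.0255 -0.02  ] b [-0.004  -0.0014  0.0011]
```

Request:
send_rows --pt "0 0 0.005 0 1" --pt "0 0 0.01 0 1" --pt "0 0 0 0 1" --pt "-0.009 -0.0045 0 0 1" --pt "-0.009 -0.0045 0 0 1" --pt "-0.0134 -0.0068 0 0 1" --pt "-0.0134 -0.0068 0.01 0 1" --pt "0 0 0.02 0 1" --pt "0 0 0.02 0 1" --pt "0 0 0 0 1"

```text
time: 37.75
tool_pos: [0.5353, 0.2628, 0.2181]
tool_rot: [0.973, 0.231, 0.002, -0.001]
force: [0.6, -0.4, -0.8]
width: 0.0096
grip_force: 29.6
```

Request:
send_rows --pt "0.0041 -0.0248 0 -0.0242 1" --pt "0.0042 -0.0248 0 -0.0242 1" --pt "0.0041 -0.0248 0 -0.0242 1" --pt "0.0042 -0.0248 0 -0.0242 1" --pt "0.0041 -0.0248 0 -0.0242 1" --pt "0.0042 -0.0248 0 -0.0242 1" --pt "0.0041 -0.0248 0 -0.0242 1" --pt "0.0042 -0.0248 0 -0.0242 1" --pt "0.0041 -0.0248 0 -0.0242 1" --pt "0.0042 -0.0248 0 -0.0242 1" --pt "0.0041 -0.0248 0 -0.0242 1" --pt "0.0042 -0.0248 0 -0.0242 1"

```text
time: 38.95
tool_pos: [0.5832, -0.0384, 0.2151]
tool_rot: [0.996, 0.086, -0.001, 0.0]
force: [-0.0, -0.1, -0.2]
width: 0.0094
grip_force: 29.6
```

Request:
send_rows --pt "0.0041 -0.0248 0 -0.0242 1" --pt "0.0042 -0.0242 0 -0.0246 1" --pt "0 0 -0.02 0 1" --pt "0 0 -0.03 0 1" --pt "0 0 -0.02 0 1" --pt "0 0 0 0 1" --pt "0 0 0 0 1"

```text
time: 39.65
tool_pos: [0.5919, -0.0856, 0.1459]
tool_rot: [0.998, 0.062, -0.001, 0.0]
force: [0.6, 0.1, -0.7]
width: 0.0099
grip_force: 29.6
```

```bash
python3 tl.py k9
```

```text
t 39.65 pos [ 0.5919 -0.0856  0.1459] y-axis [ 0.125 -0.992  0.001] z [-0.001 -0.001 -1.   ] F [ 0.6  0.1 -0.7] w 0.0099 g 29.6
lowwire 326
a [-0.0098  0.0308  0.0368] c [-0.0699 -0.0332 -0.02  ] b [-0.0118 -0.0005  0.012 ]
tile 222 a [0.026  0.0367] b [-0.0038  0.0015] c -0.0234 z 0.1226
tile 446 a [-0.0095  0.0199] b [-0.028  -0.0058] c -0.0684 z 0.0775
tile 343 a [-0.0095 -0.0032] b [0.0063 0.0213] c -0.0685 z 0.0774
```

Request:
send_rows --pt "0.001 0.002 0 0 1" --pt "0 0 -0.02 0 1" --pt "0 0 -0.017 0 1" --pt "0 0 -0.007 0 1" --pt "0 0 0 0 1"

```text
time: 40.2
tool_pos: [0.5933, -0.0816, 0.1012]
tool_rot: [0.998, 0.064, -0.001, -0.0]
force: [-0.2, -0.2, 0.1]
width: 0.0093
grip_force: 29.6
```

```bash
python3 tl.py k10
```

```text
t 40.2 pos [ 0.5933 -0.0816  0.1012] y-axis [ 0.127 -0.992 -0.   ] z [-0.002 -0.    -1.   ] F [-0.2 -0.2  0.1] w 0.0093 g 29.6
lowwire 533
a [-0.0069 -0.0045  0.0367] c [-0.07   -0.0508 -0.02  ] b [-0.0119  0.      0.012 ]
tile 214 a [0.0292 0.0364] b [-0.004  0.001] c -0.0228 z 0.0784
tile 1269 a [0.0062 0.03  ] b [-0.0044  0.0017] c 0.0542 z 0.1554
tile 241 a [-0.0114  0.0116] b [-0.0244 -0.0135] c -0.0237 z 0.0775
tile 274 a [-0.0113  0.0112] b [0.0135 0.0253] c -0.0237 z 0.0775
```

Request:
send_rows --pt "0 -0.0017 0 0 1" --pt "-0.006 -0.0008 0 0 1" --pt "-0.005 -0.0006 0 0 1" --pt "-0.004 -0.0005 0 0 1" --pt "-0.003 -0.0004 0 0 1" --pt "-0.003 -0.0004 0 0 1" --pt "0 0 0 0 1"

```text
time: 40.95
tool_pos: [0.5725, -0.0862, 0.1021]
tool_rot: [0.998, 0.064, -0.0, -0.0]
force: [-0.2, 0.2, -0.4]
width: 0.0091
grip_force: 29.6
```

```bash
python3 tl.py k11
```

```text
t 40.95 pos [ 0.5725 -0.0862  0.1021] y-axis [ 0.127 -0.992 -0.   ] z [-0.  0. -1.] F [-0.2  0.2 -0.4] w 0.0091 g 29.6
lowwire 1008
a [0.0092 0.0157 0.037 ] c [-0.07   -0.0302 -0.0201] b [-0.012   0.0006  0.012 ]
tile 227 a [0.0295 0.0367] b [-0.0039  0.001 ] c -0.0232 z 0.0789
tile 1912 a [0.0064 0.0296] b [-0.0257  0.0016] c 0.0511 z 0.1532
tile 633 a [0.0096 0.0161] b [0.0051 0.0232] c -0.0245 z 0.0776
```

Tile unmoved, no force; push in and lift.

Request:
send_rows --pt "-0.003 -0.0004 0 0 1" --pt "-0.003 -0.0004 0 0 1" --pt "-0.0035 -0.0004 0 0 1" --pt "0 0 0 0 1"

```text
time: 41.4
tool_pos: [0.5628, -0.0875, 0.102]
tool_rot: [0.998, 0.064, -0.0, -0.0]
force: [0.6, 0.1, -0.8]
width: 0.0097
grip_force: 29.6
```

Request:
send_rows --pt "0 0 0.004 0 1" --pt "0 0 0.004 0 1" --pt "0 0 0.004 0 1" --pt "0 0 0.005 0 1" --pt "0 0 0.006 0 1" --pt "0 0 0.008 0 1" --pt "0 0 0.008 0 1" --pt "0 0 0 0 1"

```text
time: 42.2
tool_pos: [0.5643, -0.0876, 0.1424]
tool_rot: [0.998, 0.064, 0.001, 0.0]
force: [0.1, 1.0, -1.7]
width: 0.0094
grip_force: 29.6
```

```bash
python3 tl.py k12
```

```text
t 42.2 pos [ 0.5643 -0.0876  0.1424] y-axis [ 0.127 -0.992  0.   ] z [ 0.002 -0.    -1.   ] F [ 0.1  1.  -1.7] w 0.0094 g 29.6
sleeve 29 slope 1.0652935969742907 lean -0.8170023172653189 a@-20mm -0.03861066707017392 c [0.0185 0.0222] b 0.0036354417331728576
lowwire 718
a [0.0192 0.0237 0.037 ] c [-0.0698 -0.0319 -0.02  ] b [-0.012  -0.      0.0119]
tile 1620 a [0.0192 0.0362] b [-0.0259  0.0229] c -0.032 z 0.1104
```

Request:
send_rows --pt "0 0 0.01 0 1" --pt "0 0 0.02 0 1" --pt "0 0 0.02 0 1" --pt "0 0 0.02 0 1" --pt "0 0 0.014 0 1" --pt "-0.0016 0.007 0 0.0188 1" --pt "-0.0016 0.014 0 0.0188 1" --pt "-0.0016 0.02 0 0.0188 1" --pt "-0.0016 0.022 0 0.0188 1" --pt "-0.0016 0.024 0 0.0188 1" --pt "-0.0016 0.024 0 0.0188 1" --pt "-0.0016 0.024 0 0.0188 1"

```text
time: 43.45
tool_pos: [0.5509, 0.0501, 0.2237]
tool_rot: [0.991, 0.131, -0.001, -0.0]
force: [0.3, 0.2, -0.6]
width: 0.0094
grip_force: 29.6
```

Request:
send_rows --pt "-0.0016 0.024 0 0.0188 1" --pt "-0.0016 0.024 0 0.0188 1" --pt "-0.0016 0.024 0 0.0188 1" --pt "-0.0016 0.024 0 0.0188 1" --pt "-0.0016 0.024 0 0.0188 1" --pt "-0.0016 0.022 0 0.0188 1" --pt "-0.0016 0.02 0 0.0188 1" --pt "-0.0016 0.018 0 0.0188 1" --pt "-0.0016 0.016 0 0.0188 1" --pt "-0.0015 0.012 0 0.0188 1" --pt "-0.0015 0.0072 0 0.0196 1" --pt "0 0 0 0 1"

```text
time: 44.65
tool_pos: [0.5346, 0.2637, 0.225]
tool_rot: [0.973, 0.232, -0.0, -0.0]
force: [0.6, -0.7, -0.9]
width: 0.0096
grip_force: 29.6
```

Request:
send_rows --pt "0 0 -0.01 0 1" --pt "0 0 -0.02 0 1" --pt "0 0 -0.0175 0 1" --pt "0 0 -0.01 0 1" --pt "0 0 0 0 1" --pt "0 0 0 0 1"

```text
time: 45.25
tool_pos: [0.5352, 0.2623, 0.1678]
tool_rot: [0.973, 0.231, 0.0, 0.0]
force: [-0.3, -0.7, -0.2]
width: 0.0094
grip_force: 29.6
```

```bash
python3 rl.py r4
```

```text
t 45.25 pos [0.5352 0.2623 0.1678] y-axis [ 0.449 -0.893  0.   ] z [ 0. -0. -1.] F [-0.3 -0.7 -0.2] w 0.0094 g 29.6
sleeve 1235 slope -0.625861456725796 lean 0.5592185500137771 a@-20mm 0.03677441526670198 c [-0.0119  0.0247] b 0.00013187763986857034
lowwire 770
a [0.0186 0.0242 0.0368] c [-0.0696 -0.0323 -0.02  ] b [-0.012  -0.      0.0119]
rail a [0.0663 0.2031] [0.00768322 0.06670865]
loop a [0.0061 0.0207 0.0297] b -0.0015448185441192688 c [0.0469 0.0574]
tile 1032 a [0.0185 0.0233 0.0276] b [-0.0265  0.0222] c -0.0322
```

Request:
send_rows --pt "0.0045 0.0023 0 0 1" --pt "0.009 0.0046 0 0 1" --pt "0.009 0.0046 0 0 1" --pt "0.009 0.0046 0 0 1" --pt "0.008 0.004 0 0 1" --pt "0.0053 0.0025 0 0 1" --pt "0 0 0 0 1" --pt "0 0 0 0 1"

```text
time: 46.1
tool_pos: [0.5797, 0.2852, 0.1674]
tool_rot: [0.973, 0.231, -0.0, 0.0]
force: [0.1, -0.4, -1.3]
width: 0.0097
grip_force: 29.6
```

```bash
python3 rl.py r5
```

```text
t 46.1 pos [0.5797 0.2852 0.1674] y-axis [ 0.45  -0.893  0.   ] z [-0. -0. -1.] F [ 0.1 -0.4 -1.3] w 0.0097 g 29.6
sleeve 784 slope -0.6626181221770108 lean 0.585194525362057 a@-20mm 0.03758955276672114 c [-0.011   0.0318] b 0.0006732510381304243
lowwire 860
a [0.0173 0.0253 0.0369] c [-0.0698 -0.0326 -0.0201] b [-0.012   0.0009  0.012 ]
rail a [0.0192 0.2028] [0.00758121 0.01799784]
loop a [0.0063 0.0207 0.0297] b -0.00154483677513827 c [0.0467 0.0575]
tile 1242 a [0.0159 0.0236 0.0356] b [-0.0262  0.0218] c -0.0322
```

Request:
send_rows --pt "0 0 -0.005 0 1" --pt "0 0 -0.005 0 1" --pt "0 0 -0.004 0 1" --pt "0 0 -0.001 0 1" --pt "0 0 0 0 1" --pt "0 0 0 0 0.85" --pt "0 0 0 0 0.8" --pt "0 0 0 0 0.7" --pt "0 0 0 0 0.6" --pt "0 0 0 0 0.6" --pt "0 0 0 0 0.6" --pt "0 0 0 0 0.6"

```text
time: 47.35
tool_pos: [0.5796, 0.2854, 0.1526]
tool_rot: [0.973, 0.231, -0.0, 0.0]
force: [1.3, -0.3, 0.6]
width: 0.0352
grip_force: 0.0
```

Request:
send_rows --pt "0 0 0.02 0 0.6" --pt "0 0 0.03 0 0.6" --pt "0 0 0.028 0 0.6" --pt "0 0 0.04 0 0" --pt "0 0 0.04 0 0" --pt "0 0 0.02 0 0" --pt "0 0 0 0 0"

```text
time: 48.05
tool_pos: [0.5813, 0.2855, 0.334]
tool_rot: [0.973, 0.231, 0.003, -0.001]
force: [-0.2, 0.4, -0.4]
width: 0.0637
grip_force: 0.0
```

```bash
python3 - <<'E'
from h import *
st(); out=[]
for n in("wrist","scene"):
    im=get_image(n); np.savez("v_"+n+".npz",**im); P=pts(im); h=cv2.cvtColor(im["color"],cv2.COLOR_RGB2HSV); x,y,z=P[...,0],P[...,1],P[...,2]
    w=(h[...,1]<60)&(h[...,2]>140)&(z>.03)&(z<.13)&(x>.5)&(x<.72)&(y>.14)&(y<.45)
    k,l,q,_=cv2.connectedComponentsWithStats(w.astype(np.uint8))
    for i in range(1,k):
        if q[i,4]>60: m=l==i; print(n,"white",q[i,4],np.round(P[m].mean(0),3),np.round([z[m].min(),z[m].max()],3))
    w=(h[...,0]>100)&(h[...,0]<130)&(h[...,1]>110)&(x>.6)&(x<.75)&(y>-.25)&(y<.08)&(z>.1); print(n,"lid z",z[w].max() if w.any() else None, "handle", )
    bl=(h[...,2]<50)&(x>.69)&(x<.8)&(y>-.06)&(y<.04)&(z>.14)&(z<.26); 
    if bl.sum()>5: print("handle",bl.sum(),np.round(P[bl].mean(0),3),np.round(P[bl].min(0),3),np.round(P[bl].max(0),3))
    out.append(im["color"])
a=cv2.resize(out[1][180:420,220:540],(640,480)); cv2.imwrite("pics/v.png",a[:,:,::-1])
E
```

```text
t 48.05 pos [0.5813 0.2855 0.334 ] y-axis [ 0.45  -0.893 -0.001] z [ 0.005  0.003 -1.   ] F [-0.2  0.4 -0.4] w 0.0637 g 0.0
wrist white 241 [0.633 0.232 0.119] [0.092 0.13 ]
wrist white 126 [0.608 0.286 0.121] [0.111 0.123]
wrist white 89 [0.646 0.207 0.121] [0.119 0.123]
wrist white 138 [0.588 0.31  0.12 ] [0.107 0.122]
wrist lid z 0.19235162468593286 handle
scene white 122 [0.632 0.234 0.112] [0.092 0.13 ]
scene white 211 [0.598 0.301 0.111] [0.092 0.129]
scene lid z 0.23771989168970264 handle
handle 128 [ 0.717 -0.012  0.214] [ 0.691 -0.046  0.165] [ 0.733 -0.003  0.222]
```

View pics/v.png

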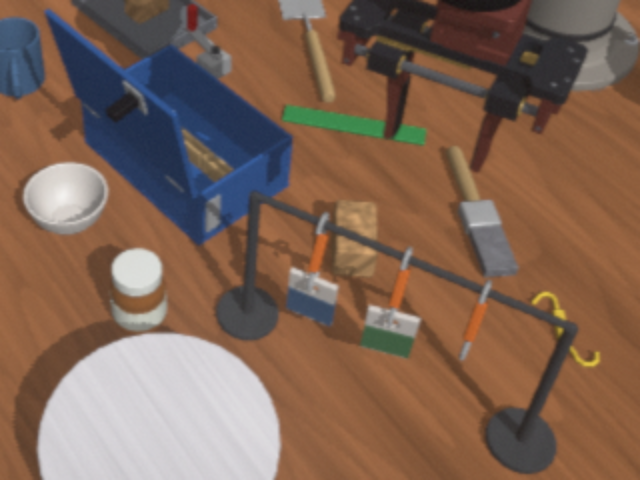

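Request:
send_rows --pt "0.0131 -0.0249 0 -0.0283 0" --pt "0.0131 -0.0249 0 -0.0283 0" --pt "0.0131 -0.0249 0 -0.0283 0" --pt "0.0131 -0.0249 0 -0.0283 0" --pt "0.0131 -0.0249 0 -0.0283 0" --pt "0.0131 -0.0249 0 -0.0283 0" --pt "0.0131 -0.0249 0 -0.0283 0" --pt "0.0131 -0.0249 0 -0.0283 0" --pt "0.0131 -0.0249 0 -0.0283 0" --pt "0.0131 -0.0249 0 -0.0283 0" --pt "0.0131 -0.0249 0 -0.0283 0" --pt "0.0131 -0.0249 0 -0.0283 0"

```text
time: 49.35
tool_pos: [0.7366, -0.0141, 0.3279]
tool_rot: [0.998, 0.063, -0.002, -0.0]
force: [0.3, -0.4, -0.1]
width: 0.0878
grip_force: 0.0
```

Request:
send_rows --pt "0 0 -0.04 0 0" --pt "0 0 -0.04 0 0" --pt "0 0 -0.04 0 0" --pt "0 0 -0.024 0 0" --pt "0 0 0 0 0"

```text
time: 49.85
tool_pos: [0.7333, -0.0125, 0.18]
tool_rot: [0.998, 0.063, -0.005, -0.0]
force: [-0.3, 0.1, 0.3]
width: 0.0879
grip_force: 0.0
```

Request:
send_rows --pt "0 0 0 0 1" --pt "0 0 0 0 1" --pt "0 0 0 0 1" --pt "0 0 0 0 1" --pt "0 0 0 0 1" --pt "0 0 0 0 1" --pt "0 0 0 0 1" --pt "0 0 0 0 1" --pt "0 0 0 0 1" --pt "0 0 0 0 1" --pt "0 0 0 0 1" --pt "0 0 0 0 1"

```text
time: 51.05
tool_pos: [0.7368, -0.0134, 0.1865]
tool_rot: [0.998, 0.064, -0.0, -0.0]
force: [-0.1, 1.4, -0.7]
width: 0.0146
grip_force: 30.0
```

Request:
send_rows --pt "-0.0089 -0.0012 0.0047 0 1" --pt "-0.0093 -0.0012 0.004 0 1" --pt "-0.0095 -0.0013 0.0033 0 1" --pt "-0.0097 -0.0013 0.0025 0 1" --pt "-0.0099 -0.0013 0.0018 0 1" --pt "-0.01 -0.0013 0.001 0 1" --pt "-0.0101 -0.0013 0.0003 0 1" --pt "-0.0101 -0.0013 -0.0005 0 1" --pt "-0.01 -0.0013 -0.0013 0 1" --pt "-0.0099 -0.0013 -0.002 0 1" --pt "-0.0097 -0.0013 -0.0027 0 1" --pt "-0.0095 -0.0013 -0.0035 0 1"

```text
time: 52.25
tool_pos: [0.6199, -0.0285, 0.1946]
tool_rot: [0.998, 0.064, 0.001, -0.0]
force: [1.6, 3.2, 0.8]
width: 0.0155
grip_force: 30.0
```

Request:
send_rows --pt "-0.0092 -0.0012 -0.0042 0 1" --pt "-0.0088 -0.0012 -0.0049 0 1" --pt "-0.0085 -0.0011 -0.0055 0 1" --pt "-0.008 -0.0011 -0.0061 0 1" --pt "-0.0075 -0.001 -0.0067 0 1" --pt "-0.007 -0.0009 -0.0073 0 1" --pt "-0.0065 -0.0009 -0.0078 0 1" --pt "-0.0059 -0.0008 -0.0083 0 1" --pt "-0.0052 -0.0007 -0.0087 0 1" --pt "-0.0046 -0.0006 -0.009 0 1" --pt "0 0 0 0 1"

```text
time: 53.35
tool_pos: [0.5482, -0.0379, 0.1242]
tool_rot: [0.998, 0.064, -0.0, 0.0]
force: [1.3, 6.1, -0.2]
width: 0.0155
grip_force: 30.0
```

Request:
send_rows --pt "-0.0055 -0.0005 -0.009 0 1" --pt "-0.005 -0.0005 -0.008 0 1" --pt "0 0 -0.001 0 1" --pt "0 0 0 0 1"

```text
time: 53.75
tool_pos: [0.5409, -0.0388, 0.1081]
tool_rot: [0.998, 0.064, 0.002, 0.0]
force: [5.0, 4.9, 2.1]
width: 0.0155
grip_force: 30.0
```

Request:
send_rows --pt "0 0 0 0 0.6" --pt "0 0 0 0 0" --pt "0 0 0 0 0" --pt "0 0 0 0 0" --pt "0 0 0 0 0" --pt "0 0 0.04 0 0" --pt "0 0 0.045 0 0" --pt "-0.0065 -0.0395 0.01 0 0" --pt "-0.0065 -0.0395 0 0 0" --pt "-0.0065 -0.0395 0 0 0" --pt "-0.0065 -0.0395 0 0 0" --pt "0 0 0 0 0"

```text
time: 54.95
tool_pos: [0.5102, -0.2037, 0.2035]
tool_rot: [0.998, 0.059, 0.0, 0.001]
force: [-0.2, -0.2, 0.7]
width: 0.0877
grip_force: 0.0
```

```bash
python3 - <<'E'
from h import *
s=st()
for n in("wrist","top"):
    im=get_image(n); np.savez("z_"+n+".npz",**im); P=pts(im); h=cv2.cvtColor(im["color"],cv2.COLOR_RGB2HSV); x,y,z=P[...,0],P[...,1],P[...,2]
    red=((h[...,0]<8)|(h[...,0]>172))&(h[...,1]>150)&(z>.125)&(z<.16)&(x>.45)&(x<.6)&(y<-.1)&(y>-.25); print(n,"knob",red.sum(),np.round(P[red].mean(0),4))
    bl=(h[...,0]>100)&(h[...,0]<130)&(h[...,1]>120)&(z>.05)&(z<.25)&(x>.54)&(x<.66)&(y>-.18)&(y<.02); print("lid",bl.sum(),np.round(np.percentile(z[bl],[2,50,98]),4)); bf=bl&(x<.56); print("front",np.median(z[bf]) if bf.any() else None)
E
```

```text
t 54.95 pos [ 0.5102 -0.2037  0.2035] y-axis [ 0.118 -0.993  0.003] z [ 0.001 -0.003 -1.   ] F [-0.2 -0.2  0.7] w 0.0877 g 0.0
wrist knob 411 [ 0.5099 -0.1993  0.1391]
lid 51567 [0.0949 0.0963 0.0978]
front 0.09639825073305383
top knob 0 [nan nan nan]
lid 3767 [0.0926 0.0979 0.1033]
front 0.09807144662579725<stdin>:5: RuntimeWarning: Mean of empty slice.
  ret = um.true_divide(
```

Request:
send_rows --pt "0 0.004 -0.04 0 0" --pt "0 0 -0.035 0 0" --pt "0 0 -0.016 0 0" --pt "0 0 0 0 1" --pt "0 0 0 0 1" --pt "0 0 0 0 1" --pt "0 0 0 0 1" --pt "0 0 0 0 1" --pt "0 0 0 0 1" --pt "0 0 0 0 1" --pt "0 0 0 0 1" --pt "0 0 0 0 1"

```text
time: 56.25
tool_pos: [0.5129, -0.196, 0.1121]
tool_rot: [0.998, 0.063, 0.001, 0.002]
force: [1.3, -13.7, -4.6]
width: 0.0193
grip_force: 6.8
```

Request:
send_rows --pt "0 0 0 0 1" --pt "0 0 0 0 1" --pt "0 0 0 0 1"

```text
time: 56.55
tool_pos: [0.5124, -0.1988, 0.1122]
tool_rot: [0.998, 0.062, 0.001, 0.004]
force: [1.6, -14.4, -6.1]
width: 0.0138
grip_force: 30.0
```

Request:
send_rows --pt "0.005 -0.0025 0 0 1" --pt "0.0073 0.0015 0 0 1" --pt "0.0071 0.0025 0 0 1" --pt "0.0067 0.0033 0 0 1" --pt "0.0061 0.0043 0 0 1" --pt "0.0056 0.005 0 0 1" --pt "0.0048 0.0057 0 0 1" --pt "0.004 0.0063 0 0 1" --pt "0.0032 0.0068 0 0 1" --pt "0.0022 0.0072 0 0 1" --pt "0.0012 0.0073 0 0 1" --pt "0.0003 0.0076 0 0 1"

```text
time: 57.75
tool_pos: [0.5783, -0.139, 0.1137]
tool_rot: [0.998, 0.065, 0.011, 0.005]
force: [34.1, -2.3, -19.9]
width: 0.0084
grip_force: 32.9
```

Request:
send_rows --pt "0 0 0 0 1" --pt "0 0 0 0 1"

```text
time: 57.95
tool_pos: [0.5786, -0.1359, 0.1137]
tool_rot: [0.998, 0.066, 0.011, 0.003]
force: [31.2, 1.7, -18.2]
width: 0.0078
grip_force: 32.4
```

Request:
send_rows --pt "0 0 0 0 0.7" --pt "0 0 0 0 0.4" --pt "0 0 0 0 0.3" --pt "0 0 0 0 0.3" --pt "0 0 0.04 0 0.3" --pt "0 0 0.045 0 0.3" --pt "0 0 0 0 0.3"

```text
time: 58.65
tool_pos: [0.5683, -0.1403, 0.2016]
tool_rot: [0.998, 0.063, 0.004, 0.001]
force: [0.3, -0.2, -0.3]
width: 0.0595
grip_force: 0.0
```

```bash
cat > kn.py <<'E'
from h import *
s=st()
im=get_image("wrist"); np.savez("y.npz",**im); save("y.png",im["color"]); P=pts(im); h=cv2.cvtColor(im["color"],cv2.COLOR_RGB2HSV); x,y,z=P[...,0],P[...,1],P[...,2]
red=((h[...,0]<8)|(h[...,0]>172))&(h[...,1]>150)&(z>.125)&(z<.16)&(x>.45)&(x<.62)&(y<-.08)&(y>-.25); print("knob",red.sum(),np.round(P[red].mean(0),4))
g=(h[...,1]<60)&(z>.099)&(z<.112)&(x>.48)&(x<.6)&(y<-.1)&(y>-.22)&(h[...,2]>100); print("bar",g.sum(),rect(P[g]),np.round(P[g].mean(0),4))
bl=(h[...,0]>100)&(h[...,0]<130)&(h[...,1]>120)&(x>.54)&(x<.66)&(y>-.18)&(y<.02)&(z>.05); print("lid",np.round(np.percentile(z[bl],[2,50,98]),4))
E
python3 kn.py
```

```text
t 58.65 pos [ 0.5683 -0.1403  0.2016] y-axis [ 0.125 -0.992  0.002] z [ 0.008 -0.001 -1.   ] F [ 0.3 -0.2 -0.3] w 0.0595 g 0.0
knob 117 [ 0.5641 -0.1392  0.1403]
bar 1312 (array([ 535.2, -140.4]), array([28.5, 80.1]), 'long ax deg', np.float32(5.7)) [ 0.5307 -0.141   0.1049]
lid [0.095  0.0964 0.0979]
```

Request:
send_rows --pt "0 0 0.04 0 0" --pt "0 0 0.04 0 0" --pt "0 0 0 0 0" --pt "0 0 0 0 0"

```text
time: 59.1
tool_pos: [0.5656, -0.1381, 0.2759]
tool_rot: [0.998, 0.064, -0.0, -0.0]
force: [0.3, -0.4, -1.0]
width: 0.087
grip_force: 0.0
```

```bash
python3 - <<'E'
from h import *
st(); im=get_image("scene"); a=cv2.resize(im["color"][130:430,190:590],(800,600)); cv2.imwrite("pics/fin.png",a[:,:,::-1])
E
```

```text
t 59.1 pos [ 0.5656 -0.1381  0.2759] y-axis [ 0.127 -0.992 -0.001] z [-0.     0.001 -1.   ] F [ 0.3 -0.4 -1. ] w 0.087 g 0.0
```

View pics/fin.png

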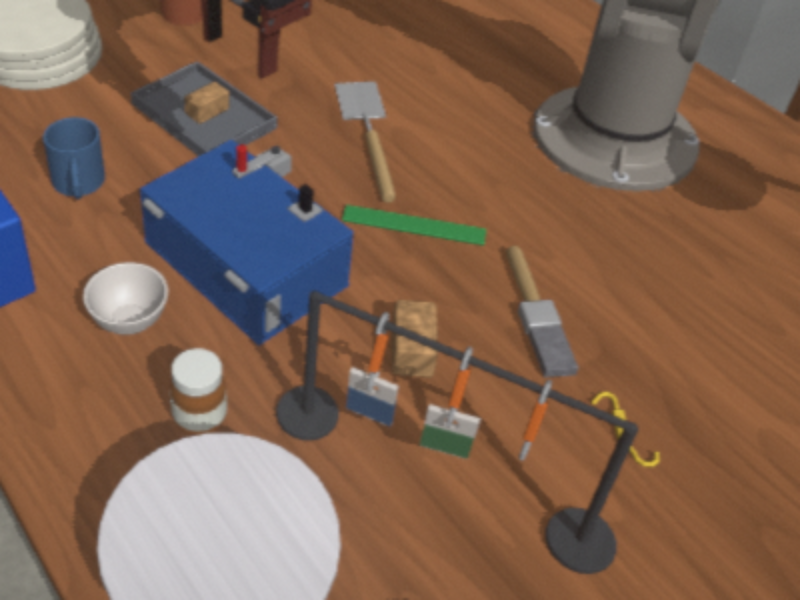

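The picture shows the lid shut with the latch over it (242,160), the block in the tray (207,103), both tiles hanging (372,397 and 450,430) and the spare hook still on the rail.

```bash
python3 -c "
from station import *
print(job_done())"
```

```text
the job is handed in; nothing more can be done
None
```

The job is handed in at about 59 s. The small cork block is in the tray, both tiles in the case (blue and green) hang by their hooks on the rail beside the spare hook, and the lid is shut with the latch back over it.

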